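Restock the tub carousel

ROBOT

A 6-joint arm with a two-finger parallel gripper is mounted at the origin on the work surface. World frame = base frame: x ahead of the robot, y to its left, z up, the work surface at z = 0. Lengths are in m, angles in degrees, forces in N, time in s.
With the tool pointing down it reaches from about 0.25 to 0.725 m from the base axis. Payload 4 kg.
Tool frame: the origin (TCP) lies at the very end of the fingers, on their centre line; the grasp point (between the pads) lies 19 mm behind it (pinch_z is the distance from the TCP to the grasp point, in m); z points along the fingers, y is the direction in which the jaws open and shut (so a half turn about z gives the same grasp; the last joint's range is limited). The gripper opens to 85 mm and grips with 20 to 120 N. Pads are 22 mm wide; open, the fingers measure 114 mm over their backs; the gripper's body (76 mm by 85 mm) begins 54 mm behind the grasp point. The pads swing forward as they close: fully open they stand 13 mm farther back than shut.
Start: joints at [-77.292, 13.785, 0.286, 76.501, 0, 90], TCP at [0.11, -0.488, 0.231] pointing down, gripper open.
Joint ranges: [-155.79, 155.79], [-60.16, 107.12], [-62.33, 73.08], [-114, 123.19], [-81.49, 82.49], [-180, 180]. Speed limits (degrees/s): [159.86, 159.86, 180, 180, 180, 180].

INTERFACE

Orientations are given as [roll, pitch, yaw] about the fixed x, y, z axes, in that order (R = Rz(yaw) Ry(pitch) Rx(roll)).
In Python, from workcell import * gives the robot as it stands. The module is installed in compiled form; this text tells all that it offers.
- The arm moves only by the shell command python3 -m pendant 'ROWS'. ROWS is a JSON object of lists of equal length, an entry for each row: "claw": the finger opening in m, from 0 to 0.0854; "translation": the shift along the tool's x, y, z in m, a list of three; "dr": the turn, a rotation vector about the tool's x, y, z in rad, a list of three. In form: {"claw": [claw, ...], "translation": [[x, y, z], ...], "dr": [[ax, ay, az], ...]}. A call has 1 to 12 rows; each row is the pose to reach, as a shift and turn from the pose commanded when the call began, along the tool's axes at that moment; what a row does not reach only later rows make up. A row lasts 1/12 s, in which the tool goes at most 41.7 mm and 7.16 degrees, less where a joint would pass 70% of its speed; a pose out of reach is approached as far as the arm can. A call with a gripper value outside its range is refused whole. The fingers move at their own pace and stop on an object; the grip force is fixed at half the most. Time passes only in rows, so rows that repeat a pose let the fingers close. It gives the time, the measured TCP pose, the force and the opening at its end, in the units of the state.
- get_obs(): the state, without advancing time (a new reading comes with each control period).
- grab_frame(name): name is "scene" or "side" or "wrist"; returns the picture (480x640x3 uint8, red, green, blue); there is no depth.
- camera_info(name): a dict with "K" (3x3 intrinsics, pixels), "world_to_cam" (4x4, takes a point from world to camera coordinates). Camera axes: x right, y up, looking along -z (the intrinsics and any distortion apply to the point x, -y, -z); pixel columns grow to the right and rows downward; lengths in m; the calibration is good to about 2 mm. The wrist camera is an equidistant fisheye: a pixel r from the principal point sees the ray r / f radians off the axis. A picture is of the moment at which its call begins: read the wrist's pose just before it. camera_info takes no time and is no camera call; for the wrist camera it gives the pose at the moment of the call.
- finish_job(): hands the job in, once; it reports no verdict.
The state is a dict: "time_s": time; "joint_positions": joint angles; "qd": joint speeds; "tau": joint torques, N m; "tcp_pos": TCP position; "eef_rot": TCP orientation; "contact_force": force on the tool from outside, world axes, zero at the start; "moment": the same for the moment, N m; "grip_width": finger opening in m.
Only numpy, scipy, OpenCV 4.12 (cv2) and the standard library are available. Lean on these libraries where they do the work, as an engineer would, in place of code of your own. Each camera call takes 0.05 s, during which the arm holds its last target.

TASK

Restock the carousel with the blue and yellow tubs standing about on the bench: turn its knob to bring the blue station or the yellow station round to the loading gap, and stack all the blue tubs upright on the middle of the blue station and all the yellow ones on the yellow, each nested fully home inside the one below. When all are loaded, turn the carousel so that the black empty station faces the loading gap. Leave the green tub and the other things on the bench where they are.

Things in the scene. Friction and masses are not known exactly. Their poses are not given: they have to be found in the camera images.
- blue1_mid (a point): A blue plastic tub, round and tapering: 46 mm high, 66 across the rim, 50 across the foot, wall 2.5, solid foot so that its inner floor is 24 mm above its underside; about 60 g. Tubs nest with 1.7 mm of side play, each one in a stack 24 mm higher than the last. The point is its centre, 23 mm above its underside; z runs up through its mouth. It may be absent.
- blue2_mid (a point): A blue plastic tub, round and tapering: 46 mm high, 66 across the rim, 50 across the foot, wall 2.5, solid foot so that its inner floor is 24 mm above its underside; about 60 g. Tubs nest with 1.7 mm of side play, each one in a stack 24 mm higher than the last. The point is its centre, 23 mm above its underside; z runs up through its mouth. It may be absent.
- blue3_mid (a point): A blue plastic tub, round and tapering: 46 mm high, 66 across the rim, 50 across the foot, wall 2.5, solid foot so that its inner floor is 24 mm above its underside; about 60 g. Tubs nest with 1.7 mm of side play, each one in a stack 24 mm higher than the last. The point is its centre, 23 mm above its underside; z runs up through its mouth. It may be absent.
- yellow1_mid (a point): A yellow plastic tub, round and tapering: 46 mm high, 66 across the rim, 50 across the foot, wall 2.5, solid foot so that its inner floor is 24 mm above its underside; about 60 g. Tubs nest with 1.7 mm of side play, each one in a stack 24 mm higher than the last. The point is its centre, 23 mm above its underside; z runs up through its mouth. It may be absent.
- yellow2_mid (a point): A yellow plastic tub, round and tapering: 46 mm high, 66 across the rim, 50 across the foot, wall 2.5, solid foot so that its inner floor is 24 mm above its underside; about 60 g. Tubs nest with 1.7 mm of side play, each one in a stack 24 mm higher than the last. The point is its centre, 23 mm above its underside; z runs up through its mouth. It may be absent.
- yellow3_mid (a point): A yellow plastic tub, round and tapering: 46 mm high, 66 across the rim, 50 across the foot, wall 2.5, solid foot so that its inner floor is 24 mm above its underside; about 60 g. Tubs nest with 1.7 mm of side play, each one in a stack 24 mm higher than the last. The point is its centre, 23 mm above its underside; z runs up through its mouth. It may be absent.
- green_mid (a point): A green tub of the same shape as the blue and yellow ones, standing among them; it has no place on the carousel and stays where it is. The point is its centre, 23 mm above its underside.
- carousel (a joint): Turn of the carousel about its upright axle, rad, growing anticlockwise seen from above; 0 (or any whole turn): the empty station is exactly at the loading gap. Turns on either way past whole turns with friction of 0.15 N m and stays where left; a jerky turn topples a tall stack. From the empty station, anticlockwise from above, come the yellow and then the blue, 120 degrees apart, centres 88 mm from the axle.
- stand: Fixed stand of the carousel: grey base plate 266 x 290 mm; origin under the axle, at bench height; -x axis towards the loading gap, always on the robot's side. A clear roof (128 to 140 mm above the bench, from the axle 130 mm backwards to +x and 145 mm to each side, on four thin posts) covers the rear half, so a station can be loaded only in the open front. The white disc is 250 mm across.
- knob_grip (a point): Grip point of the knob that turns the carousel, on the axle, 168 mm above the bench: a grey upright bar 50 long, 14 thick, 144 to 184 mm above the bench, above the roof, to be pinched across its thickness from above. The bar lies along the line from axle to empty station. Beneath it is a white index disc 66 mm across with blue, yellow and black dots, each towards its station.
- blue_station (a point): Centre of the blue station, on top of the carousel disc (18 mm above the bench): a flat blue round patch 66 mm across, on which a tub is centred. Nothing but friction keeps it there. Turns with the carousel.
- yellow_station (a point): Centre of the yellow station; the same in yellow. Turns with the carousel.
- empty_station (a point): Centre of the station that stays empty: a flat black round patch 66 mm across on top of the carousel disc. Turns with the carousel.
- load_point (a point): The loading gap: the fixed point, 88 mm in front of the axle and level with the top of the disc (18 mm above the bench), where the centre of a station lies when it faces the gap. A red strip on the front edge of the base plate marks it.
- icetray_blue: Blue ice-cube tray, 100 x 240 x 35 mm; a bystander, not to be disturbed. Origin under its centre.
- wash_bottle: White wash bottle with a red cap, 64 mm across, 170 mm high; a bystander, not to be disturbed. Origin under its centre.
- jar: Amber jar with a black lid, 60 mm across, 75 mm high; a bystander, not to be disturbed. Origin under its centre.
- beaker: Clear glass beaker, 68 mm across, 90 mm high; a bystander, not to be disturbed. Origin under its centre.
- spatula: Spatula lying on the bench; a bystander, not to be disturbed. Origin under its centre.
Things that resemble listed ones, but are neither listed nor needed, are in the scene too. Leave any pink or red look-alike of the part that bears blue1_mid alone.

How it is judged (in metres and radians):
On the way:
1. all blue and yellow tubs stand nested on the stations of their colours (horizontal distance between each of blue1_mid, blue2_mid, blue3_mid and blue_station below 0.012 m and angle between each of blue1_mid, blue2_mid, blue3_mid, yellow1_mid, yellow2_mid, yellow3_mid's own z axis and vertical below 0.12 rad and (height (world z) of blue1_mid between 0.035 and 0.047 m or height (world z) of blue1_mid between 0.059 and 0.071 m or height (world z) of blue1_mid between 0.083 and 0.095 m) and (height (world z) of blue2_mid between 0.035 and 0.047 m or height (world z) of blue2_mid between 0.059 and 0.071 m or height (world z) of blue2_mid between 0.083 and 0.095 m) and (height (world z) of blue3_mid between 0.035 and 0.047 m or height (world z) of blue3_mid between 0.059 and 0.071 m or height (world z) of blue3_mid between 0.083 and 0.095 m) and horizontal distance between each of yellow1_mid, yellow2_mid, yellow3_mid and yellow_station below 0.012 m and (height (world z) of yellow1_mid between 0.035 and 0.047 m or height (world z) of yellow1_mid between 0.059 and 0.071 m or height (world z) of yellow1_mid between 0.083 and 0.095 m) and (height (world z) of yellow2_mid between 0.035 and 0.047 m or height (world z) of yellow2_mid between 0.059 and 0.071 m or height (world z) of yellow2_mid between 0.083 and 0.095 m) and (height (world z) of yellow3_mid between 0.035 and 0.047 m or height (world z) of yellow3_mid between 0.059 and 0.071 m or height (world z) of yellow3_mid between 0.083 and 0.095 m)), for 0.3 s.
At the end, for the whole second after the job is handed in: Every blue tub is on the blue station and every yellow tub on the yellow: centred within 12 mm, upright within 0.12 rad, standing on the disc or fully nested (height within 6 mm of its level in the stack); the empty station lies within 20 mm of the loading point; the carousel is at rest (all of step 1 and horizontal distance between empty_station and load_point below 0.02 m and velocity of joint carousel between -0.05 and 0.05 rad/s); the robot touches nothing.
It fails at once if the green tub is moved more than 7 cm (distance of green_mid from where it was at the start of the episode above 0.07 m).
It fails at once if another thing on the bench is moved more than 5 cm (distance of any of icetray_blue, wash_bottle, jar, beaker, spatula from where it was at the start of the episode above 0.05 m).
Of blue1, blue2, blue3, yellow1, yellow2, yellow3 only 4 to 6 are there at a start; the rules pass over those that are not, and their reading is None.
At some moment in a run one of blue1, blue2, blue3, yellow1, yellow2, yellow3 may be knocked a few centimetres aside while the robot is not near it.
Once in a run the grip may slacken for a moment while it holds something.
It also fails if it takes over 210 s, if anything falls off the work surface, if the arm or the gripper's body presses on something with over 40 N, if the wrist force passes 120 N, or if a joint passes its speed limit or range.

## Working session

There is one attempt and no reset: what is moved stays moved. The work goes in short steps, Python scripts to look and compute and a shell command to move; the robot and the scene stay as the last step left them, time stands still between calls to the robot, and variables do not carry over. Pictures are saved under pics/ and viewed, and the job is handed in when it is done.

```bash
mkdir -p pics; ls; python3 - <<'E'
from workcell import *
import cv2,numpy as np
print(get_obs())
for n in ["scene","side","wrist"]:
    c=camera_info(n); im=grab_frame(n); cv2.imwrite(f"pics/{n}0.png",im[:,:,::-1]); print(n,c)
E
```

```text
pics
{'time_s': 0.0, 'joint_positions': array([-7.72922565e+01,  1.38316231e+01,  2.15114908e-01,  7.64999267e+01,
        1.75877728e-03,  9.00012696e+01]), 'qd': array([-0.01194124,  0.02646054, -0.08941183,  0.00619784, -0.10395538,
        0.05735775]), 'tau': array([-1.30714416e-04, -3.72324085e+01,  2.52403754e+01,  1.69214403e-02,
        7.17513217e-05,  6.42366842e-06]), 'tcp_pos': array([ 0.10986443, -0.48715754,  0.23042728]), 'eef_rot': array([-1.79883565e+02, -1.75619369e-03,  1.27064703e+01]), 'contact_force': array([-0.21499952,  0.50240924,  0.15320767]), 'moment': array([-0.00710336,  0.00404832,  0.02653859]), 'grip_width': 0.08532615314602654}
scene {'K': array([[522.58685505,   0.        , 307.73423535],
       [  0.        , 522.58685505, 235.84369804],
       [  0.        ,   0.        ,   1.        ]]), 'world_to_cam': array([[ 0.1665095 ,  0.98600167, -0.00867765, -0.11072291],
       [-0.69508064,  0.12361365,  0.70822495,  0.29072006],
       [ 0.69938365, -0.11189452,  0.70593351, -1.86558867],
       [ 0.        ,  0.        ,  0.        ,  1.        ]])}

[... 156 characters left out ...]
     ]]), 'world_to_cam': array([[-0.77498912, -0.6319576 ,  0.00463307,  0.43738848],
       [ 0.38064417, -0.46091846,  0.80166339, -0.2773041 ],
       [-0.5044818 ,  0.62304395,  0.59775777, -1.18518604],
       [ 0.        ,  0.        ,  0.        ,  1.        ]])}
wrist {'K': array([[371.64829954,   0.        , 317.19103237],
       [  0.        , 371.64829954, 239.25417497],
       [  0.        ,   0.        ,   1.        ]]), 'world_to_cam': array([[ 0.22057256, -0.97536923, -0.00161598, -0.49973646],
       [ 0.93403753,  0.21170231, -0.28767346,  0.03668272],
       [ 0.28092994,  0.06194349,  0.95772719, -0.37908899],
       [ 0.        ,  0.        ,  0.        ,  1.        ]])}
```

View pics/scene0.png

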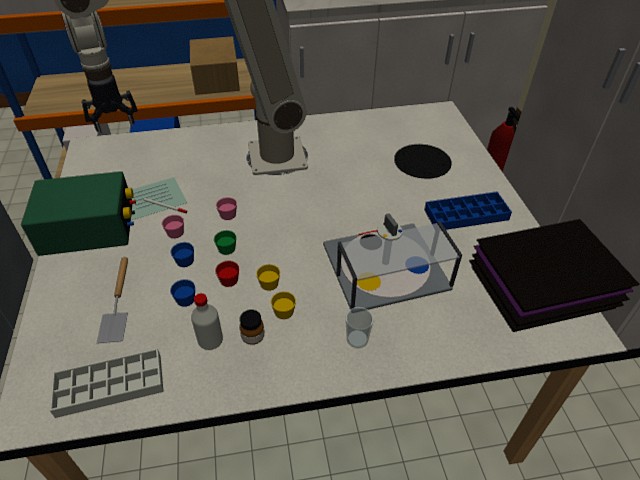

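View pics/side0.png

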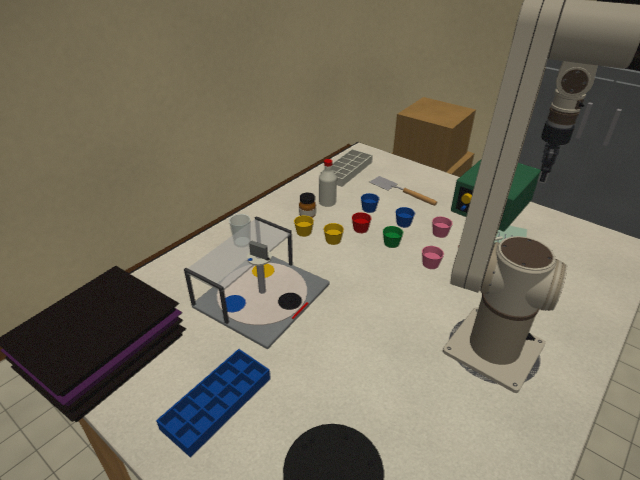

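View pics/wrist0.png

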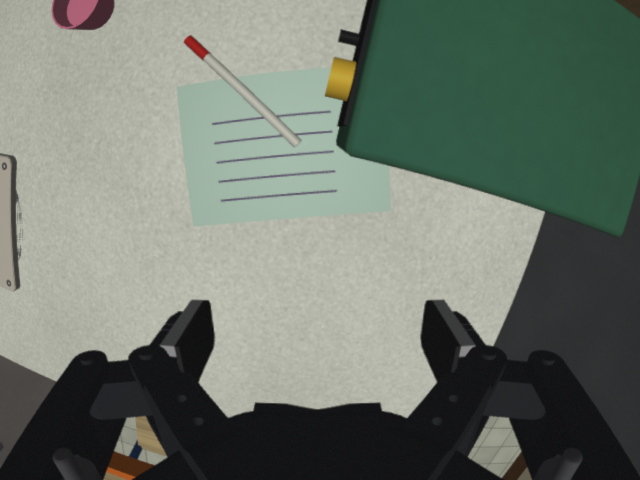

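Scene view: blue tubs at (182,254) and (184,292), yellow at (268,277) and (284,305). Green is at (226,242). Look-alikes to leave: red (228,273), pink (174,226) and (227,208). The carousel is near (395,270), with the black station at the red strip. So there are four tubs to load; now measuring them.

```bash
cat > h.py <<'E'
from workcell import *
import cv2,numpy as np
from scipy.optimize import least_squares
from scipy.spatial.transform import Rotation as R
def ray(n,px,ci=None):
    c=ci or camera_info(n);K=c["K"];T=c["world_to_cam"]
    px=np.atleast_2d(np.asarray(px,float))
    x=(px[:,0]-K[0,2])/K[0,0];y=(px[:,1]-K[1,2])/K[1,1]
    if n=="wrist":
        r=np.hypot(x,y)+1e-12; s=np.sin(r)/r
        d=np.c_[x*s,-y*s,-np.cos(r)]
    else: d=np.c_[x,-y,-np.ones_like(x)]
    Rm=T[:3,:3]; o=-Rm.T@T[:3,3]
    return o,d@Rm
def plane(n,px,z,ci=None):
    o,d=ray(n,px,ci); return o+d*((z-o[2])/d[:,2])[:,None]
def proj(n,p,ci=None):
    c=ci or camera_info(n);K=c["K"];T=c["world_to_cam"]
    q=np.atleast_2d(p)@T[:3,:3].T+T[:3,3]; x,y,z=q[:,0],-q[:,1],-q[:,2]
    if n=="wrist":
        r=np.hypot(x,y)+1e-12;t=np.arctan2(r,z);x,y=x/r*t,y/r*t
    else: x,y=x/z,y/z
    return np.c_[x*K[0,0]+K[0,2],y*K[1,1]+K[1,2]]
RNG={"blue":((100,130),(110,255),(50,255)),"yellow":((18,32),(140,255),(80,255)),"green":((50,85),(120,255),(40,255))}
def mask(im,col):
    h=cv2.cvtColor(im,cv2.COLOR_RGB2HSV);a=RNG[col]
    return cv2.inRange(h,tuple(x[0] for x in a),tuple(x[1] for x in a))
def blobs(im,col,amin=60):
    m=mask(im,col); m=cv2.morphologyEx(m,cv2.MORPH_CLOSE,np.ones((3,3),np.uint8))
    cs,_=cv2.findContours(m,cv2.RETR_EXTERNAL,cv2.CHAIN_APPROX_NONE)
    return [c[:,0,:].astype(float) for c in cs if cv2.contourArea(c)>amin]
def rim(n,c,z=.046,r=.033,ci=None):
    """far-side rim arc of silhouette cast on plane z, circle of known r"""
    p=plane(n,c,z,ci)[:,:2]; o,_=ray(n,[[0,0]],ci); 
    ctr=p.mean(0)
    for _ in range(6):
        u=ctr-o[:2];u/=np.linalg.norm(u)
        s=(p-ctr)@u>0.004
        f=least_squares(lambda v:np.hypot(*(p[s]-v).T)-r,ctr,loss="soft_l1",f_scale=.002)
        ctr=f.x
    return ctr,np.sqrt(np.mean(f.fun**2))*1000
E
python3 - <<'E'
from h import *
for n in ["scene","side"]:
    im=cv2.imread(f"pics/{n}0.png")[:,:,::-1].copy(); ci=camera_info(n)
    for col in RNG:
        for c in blobs(im,col):
            m=c.mean(0)
            if len(c)<200: print(n,col,m.round(),len(c),*[np.round(v,4) for v in rim(n,c,ci=ci)])
o=get_obs();T=camera_info("wrist")["world_to_cam"];cp=-T[:3,:3].T@T[:3,3]
Rt=R.from_euler("xyz",o["eef_rot"],degrees=True)
print("cam in tool",Rt.inv().apply(cp-o["tcp_pos"]),"tool axes",Rt.as_matrix().round(3))
print("view dir tool",Rt.inv().apply(-T[2,:3]))
E
python3 - <<'E'
import cv2
a=cv2.imread("pics/scene0.png")[200:310,310:470];b=cv2.imread("pics/side0.png")[205:350,180:340]
cv2.imwrite("pics/cs.png",cv2.resize(a,None,fx=5,fy=5,interpolation=cv2.INTER_CUBIC));cv2.imwrite("pics/cd.png",cv2.resize(b,None,fx=4,fy=4,interpolation=cv2.INTER_CUBIC))
E
```

```text
scene blue [183. 289.] 61 [ 0.6108 -0.3227] 1.2631
scene blue [419. 269.] 42 [0.6736 0.3104] 10.018
scene blue [182. 251.] 54 [ 0.4696 -0.3246] 1.2089
scene blue [152. 124.] 106 [-0.221  -0.4358] 23.424
scene blue [15. 62.] 146 [-1.0906 -1.142 ] 6.1745
scene blue [54. 52.] 163 [-1.0924 -1.0138] 15.738
scene yellow [283. 301.] 63 [ 0.6961 -0.0692] 1.0232
scene yellow [368. 283.] 56 [0.6848 0.1618] 4.663
scene yellow [268. 273.] 59 [ 0.5948 -0.0968] 1.0361
scene yellow [212.  51.] 133 [-0.8663 -0.1931] 34.403
scene green [225. 241.] 65 [ 0.4423 -0.2027] 1.532
side blue [234. 303.] 55 [0.5769 0.3394] 4.371
side blue [404. 216.] 55 [ 0.4543 -0.3183] 2.5389
side blue [369. 202.] 52 [ 0.596  -0.3154] 1.9365
side yellow [268. 270.] 35 [0.6046 0.1996] 9.932
side yellow [333. 233.] 61 [ 0.5822 -0.0923] 1.8092
side yellow [303. 225.] 59 [ 0.6856 -0.0661] 1.8941
side yellow [467. 198.] 27 [ 0.3225 -0.5405] 9.9737
side yellow [460. 162.] 60 [ 0.45   -0.8537] 7.7889
side yellow [436. 112.] 172 [ 0.9075 -1.2794] 15.5963
side green [392. 236.] 59 [ 0.4269 -0.1973] 1.8454
side green [469. 177.] 72 [ 0.4483 -0.8011] nan
cam in tool [ 0.07422855  0.00058269 -0.14230717] tool axes [[ 0.976  0.22  -0.   ]
 [ 0.22  -0.976  0.002]
 [ 0.    -0.002 -1.   ]]
view dir tool [-2.87674817e-01  4.40850517e-04  9.57728043e-01]
  return _methods._mean(a, axis=axis, dtype=dtype,
  ret = ret.dtype.type(ret / rcount)
```

View pics/cs.png

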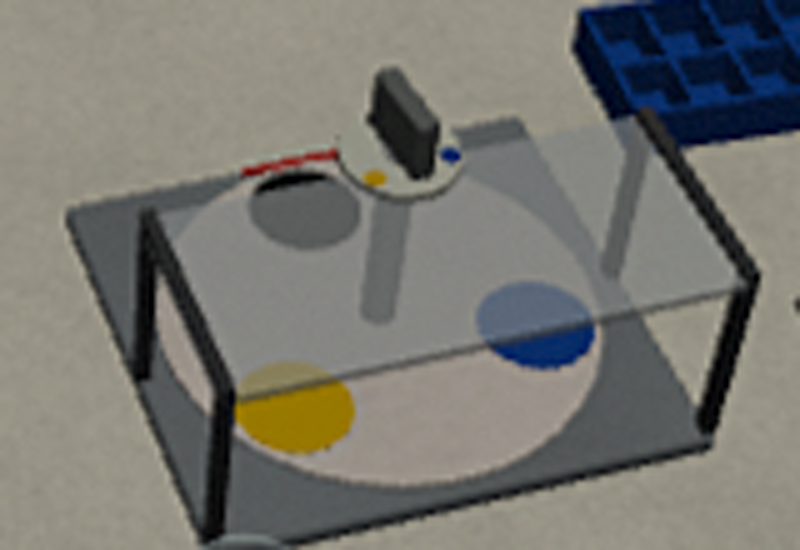

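View pics/cd.png

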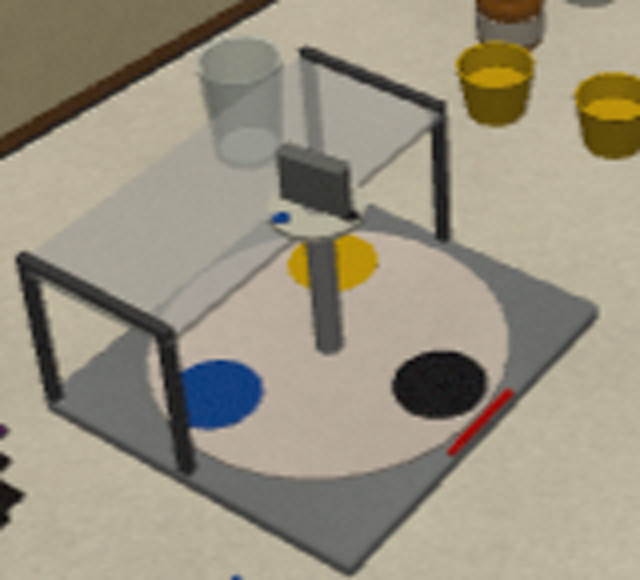

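```bash
python3 - <<'E'
from h import *
out=[]
for n,(x0,y0) in {"scene":(160,225),"side":(290,185)}.items():
    im=cv2.imread(f"pics/{n}0.png"); ci=camera_info(n); rgb=im[:,:,::-1].copy()
    big=cv2.resize(im[y0:y0+90,x0:x0+135],None,fx=5,fy=5,interpolation=cv2.INTER_NEAREST)
    for col in RNG:
        for c in blobs(rgb,col):
            if len(c)>80: continue
            for p in c: cv2.circle(big,tuple(((p-[x0,y0]+.5)*5).astype(int)),1,(255,0,255),-1)
            ctr,_=rim(n,c,ci=ci); t=np.linspace(0,6.28,40)
            q=proj(n,np.c_[ctr[0]+.033*np.cos(t),ctr[1]+.033*np.sin(t),0*t+.046],ci)
            cv2.polylines(big,[((q-[x0,y0]+.5)*5).astype(np.int32)],True,(255,255,255),1)
    cv2.imwrite(f"pics/ov_{n}.png",big)
E
```

```text
return _methods._mean(a, axis=axis, dtype=dtype,
  ret = ret.dtype.type(ret / rcount)
```

View pics/ov_scene.png

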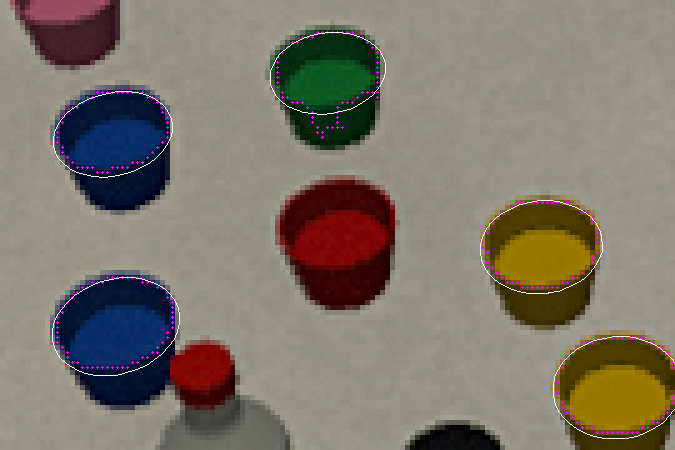

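View pics/ov_side.png

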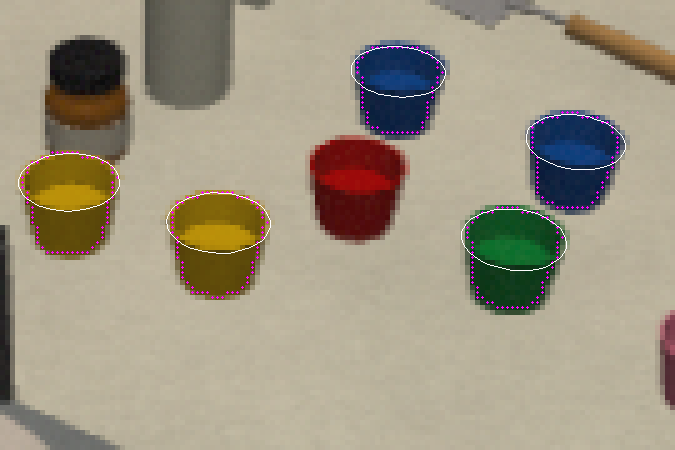

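```bash
python3 - <<'E'
from h import *
S={"side":{"black":(440,385),"blue":(217,394),"yellow":(333,262),"redA":(512,393),"redB":(450,453)},"scene":{"black":(305,210),"blue":(536,326),"yellow":(295,408),"redA":(243,173),"redB":(338,154)}}
P={}
for n,(x0,y0,k) in {"side":(180,205,4),"scene":(310,200,5)}.items():
    ci=camera_info(n)
    for a,p in S[n].items():
        px=(np.array(p)+.5)/k-.5+[x0,y0]
        P[n,a]=plane(n,px,.018 if a[0]!='r' else .01,ci)[0][:2]; print(n,a,P[n,a].round(4))
for n in ["side","scene"]:
    c=(P[n,"black"]+P[n,"blue"]+P[n,"yellow"])/3
    print(n,"axle",c.round(4),[(a,np.hypot(*(P[n,a]-c)).round(4),np.degrees(np.arctan2(*(P[n,a]-c)[::-1])).round(1)) for a in("black","yellow","blue")])
    m=(P[n,"redA"]+P[n,"redB"])/2; print("gap dir",np.degrees(np.arctan2(*(m-c)[::-1])).round(1), np.hypot(*(m-c)))
E
```

```text
side black [0.4918 0.2167]
side blue [0.6025 0.3191]
side yellow [0.6383 0.1717]
side redA [0.4542 0.1853]
side redB [0.4497 0.2538]
scene black [0.499  0.2146]
scene blue [0.6099 0.3189]
scene yellow [0.6446 0.1715]
scene redA [0.4549 0.1885]
scene redB [0.4491 0.2485]
side axle [0.5775 0.2358] [('black', np.float64(0.0879), np.float64(-167.4)), ('yellow', np.float64(0.0884), np.float64(-46.6)), ('blue', np.float64(0.0869), np.float64(73.3))]
gap dir -172.6 0.12658805568656187
scene axle [0.5845 0.235 ] [('black', np.float64(0.0879), np.float64(-166.6)), ('yellow', np.float64(0.0874), np.float64(-46.6)), ('blue', np.float64(0.0877), np.float64(73.2))]
gap dir -172.9 0.13350261012368136
```

```bash
cat > d.py <<'E'
import sys
from h import *
# python3 d.py x y z yaw : tool-frame shift and rotvec from the current pose
x,y,z,yaw=map(float,sys.argv[1:5]); o=get_obs()
A=R.from_euler("xyz",o["eef_rot"],degrees=True); B=R.from_euler("xyz",[180,0,yaw],degrees=True)
print("t",round(o["time_s"],2),"tcp",o["tcp_pos"].round(4),"rot",o["eef_rot"].round(2),"J6",o["joint_positions"][5].round(1),"w",round(o["grip_width"],4),"F",o["contact_force"].round(1))
t=A.inv().apply(np.array([x,y,z])-o["tcp_pos"]); print("shift",t.round(4),"dr",(A.inv()*B).as_rotvec().round(4),"rows>=",np.ceil(np.linalg.norm(t)/.0417))
E
python3 d.py .45 0 .26 13; python3 d.py .581 .2354 .25 13
```

```text
t 0.15 tcp [ 0.1099 -0.4873  0.2306] rot [-179.91   -0.     12.71] J6 90.0 w 0.0854 F [-0.4  0.6 -1.3]
shift [ 0.439  -0.4006 -0.0287] dr [-0.0016 -0.     -0.0051] rows>= 15.0
t 0.15 tcp [ 0.1099 -0.4873  0.2306] rot [-179.91   -0.     12.71] J6 90.0 w 0.0854 F [-0.4  0.6 -1.3]
shift [ 0.6185 -0.6014 -0.0184] dr [-0.0016 -0.     -0.0051] rows>= 21.0
```

```bash
python3 -m pendant '{"claw":[0.085,0.085,0.085,0.085,0.085,0.085,0.085,0.085,0.085,0.085,0.085,0.085],"translation":[[0.618,-0.601,-0.018],[0.618,-0.601,-0.018],[0.618,-0.601,-0.018],[0.618,-0.601,-0.018],[0.618,-0.601,-0.018],[0.618,-0.601,-0.018],[0.618,-0.601,-0.018],[0.618,-0.601,-0.018],[0.618,-0.601,-0.018],[0.618,-0.601,-0.018],[0.618,-0.601,-0.018],[0.618,-0.601,-0.018]],"dr":[[0,0,0],[0,0,0],[0,0,0],[0,0,0],[0,0,0],[0,0,0],[0,0,0],[0,0,0],[0,0,0],[0,0,0],[0,0,0],[0,0,0]]}'; python3 d.py .581 .2354 .25 13
```

```text
time_s: 1.15
tcp_pos: [0.3834, -0.0669, 0.2418]
eef_rot: [180.0, -0.0, 12.7]
contact_force: [0.8, -1.1, 0.2]
grip_width: 0.0848
t 1.15 tcp [ 0.3834 -0.0669  0.2418] rot [ 1.7998e+02 -1.0000e-02  1.2720e+01] J6 157.4 w 0.0848 F [ 0.8 -1.1  0.2]
shift [ 0.2594 -0.2513 -0.0082] dr [ 0.0003 -0.0002 -0.0049] rows>= 9.0
```

```bash
python3 -m pendant '{"claw":[0.085,0.085,0.085,0.085,0.085,0.085,0.085,0.085,0.085,0.085,0.085,0.085],"translation":[[0.2,-0.19,-0.01],[0.2,-0.19,-0.01],[0.2,-0.19,-0.01],[0.2,-0.19,-0.01],[0.2,-0.19,-0.01],[0.2,-0.19,-0.01],[0.2,-0.19,-0.01],[0.2,-0.19,-0.01],[0.2,-0.19,-0.01],[0.2,-0.19,-0.01],[0.2,-0.19,-0.01],[0.2,-0.19,-0.01]],"dr":[[0,0,-1.45],[0,0,-1.45],[0,0,-1.45],[0,0,-1.45],[0,0,-1.45],[0,0,-1.45],[0,0,-1.45],[0,0,-1.45],[0,0,-1.45],[0,0,-1.45],[0,0,-1.45],[0,0,-1.45]]}'; python3 d.py .581 .2354 .25 -167
```

```text
time_s: 2.15
tcp_pos: [0.536, 0.1605, 0.2511]
eef_rot: [-179.9, 0.0, 96.1]
contact_force: [0.0, -0.1, 0.4]
grip_width: 0.0849
t 2.15 tcp [0.536  0.1605 0.2511] rot [-1.7993e+02  2.0000e-02  9.6120e+01] J6 100.6 w 0.0849 F [ 0.  -0.1  0.4]
shift [0.0696 0.0527 0.001 ] dr [-1.2000e-03 -9.0000e-04 -1.6909e+00] rows>= 3.0
```

```bash
python3 -m pendant '{"claw":[0.085,0.085,0.085,0.085,0.085,0.085,0.085,0.085,0.085,0.085,0.085,0.085],"translation":[[0.07,0.053,0],[0.07,0.053,0],[0.07,0.053,0],[0.07,0.053,0],[0.07,0.053,0],[0.07,0.053,0],[0.07,0.053,0],[0.07,0.053,0],[0.07,0.053,0],[0.07,0.053,0],[0.07,0.053,0],[0.07,0.053,0]],"dr":[[0,0,-1.45],[0,0,-1.45],[0,0,-1.45],[0,0,-1.45],[0,0,-1.45],[0,0,-1.45],[0,0,-1.45],[0,0,-1.45],[0,0,-1.45],[0,0,-1.45],[0,0,-1.45],[0,0,-1.45]]}'
python3 -m pendant '{"claw":[0.085,0.085,0.085,0.085],"translation":[[0,0,0],[0,0,0],[0,0,0],[0,0,0]],"dr":[[0,0,-0.25],[0,0,-0.25],[0,0,-0.25],[0,0,-0.25]]}'; python3 d.py .581 .2354 .25 -167
cat > snap.py <<'E'
import sys
from h import *
import json
n,f=sys.argv[1:3]; c=camera_info(n); im=grab_frame(n); cv2.imwrite(f"pics/{f}.png",im[:,:,::-1])
json.dump({k:np.asarray(v).tolist() for k,v in c.items() if k in("K","world_to_cam")},open(f"pics/{f}.json","w"))
E
python3 snap.py wrist w1
```

```text
time_s: 3.15
tcp_pos: [0.5817, 0.2353, 0.2511]
eef_rot: [-180.0, -0.1, 179.2]
contact_force: [0.0, -0.9, 0.3]
grip_width: 0.0851
time_s: 3.48
tcp_pos: [0.5817, 0.2353, 0.2513]
eef_rot: [-180.0, -0.1, -167.0]
contact_force: [0.5, -0.3, 0.9]
grip_width: 0.0849
t 3.48 tcp [0.5817 0.2353 0.2513] rot [-1.7999e+02 -5.0000e-02 -1.6699e+02] J6 9.0 w 0.0849 F [ 0.5 -0.3  0.9]
shift [0.0007 0.0002 0.0013] dr [-0.0002 -0.0009  0.0001] rows>= 1.0
```

View pics/w1.png

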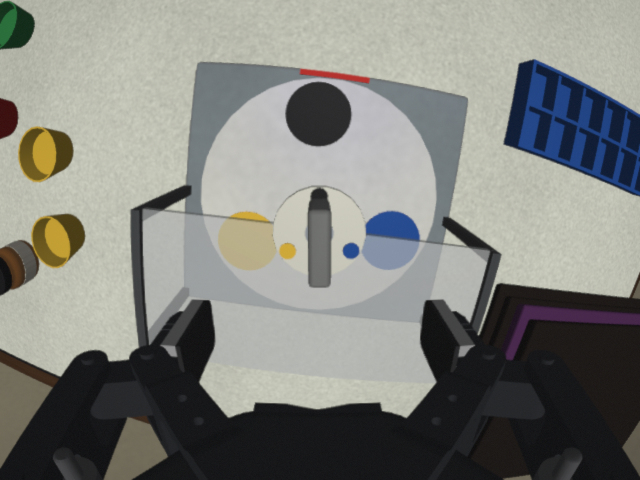

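```bash
python3 - <<'E'
from h import *
import json
ci={k:np.array(v) for k,v in json.load(open("pics/w1.json")).items()}
g=lambda p,z:plane("wrist",p,z,ci)[:,:2].round(4)
print("knob ends",g([[319,201],[319.5,286]],.184), "index disc", g([[319,232]],.142))
b,y,bl=g([[318.5,114]],.018),g([[247.5,241]],.018),g([[391,240]],.018); print("black yellow blue",b,y,bl, "axle",(b+y+bl)/3)
r=g([[300,72],[369,80]],.01); print("red",r,r.mean(0)); d=r[1]-r[0]; print("strip ang",np.degrees(np.arctan2(d[1],d[0])))
c=g([[199,63],[467,99]],.01); d=c[1]-c[0]; print(c,c.mean(0),np.degrees(np.arctan2(d[1],d[0])))
E
```

```text
knob ends [[0.5503 0.2285]
 [0.6017 0.2408]] index disc [[0.5795 0.2355]]
black yellow blue [[0.4941 0.2156]] [[0.6394 0.1716]] [[0.6037 0.3207]] axle [[0.57906667 0.23596667]]
red [[0.455  0.1874]
 [0.4465 0.2574]] [0.45075 0.2224 ]
strip ang 96.92344891481054
[[0.4636 0.0803]
 [0.4347 0.3648]] [0.44915 0.22255] 95.80030774033695
```

```bash
python3 -m pendant '{"claw":[0.085,0.085,0.085,0.085,0.085,0.085,0.02,0.005,0.005,0.005,0.005,0.005],"translation":[[0.0025,0,0.02],[0.0025,0,0.045],[0.0025,0,0.07],[0.0025,0,0.09],[0.0025,0,0.1],[0.0025,0,0.101],[0.0025,0,0.101],[0.0025,0,0.101],[0.0025,0,0.101],[0.0025,0,0.101],[0.0025,0,0.101],[0.0025,0,0.101]],"dr":[[0,0,0],[0,0,0],[0,0,0],[0,0,0],[0,0,0],[0,0,0],[0,0,0],[0,0,0],[0,0,0],[0,0,0],[0,0,0],[0,0,0]]}'
```

```text
time_s: 4.53
tcp_pos: [0.5796, 0.2361, 0.1518]
eef_rot: [179.8, 0.1, -166.8]
contact_force: [-0.1, -5.8, -5.3]
grip_width: 0.0133
```

```bash
python3 -m pendant '{"claw":[0.005,0.005,0.005,0.005,0.005,0.005,0.005,0.005,0.005,0.005,0.005,0.005],"translation":[[0,0,0],[0,0,0],[0,0,0],[0,0,0],[0,0,0],[0,0,0],[0,0,0],[0,0,0],[0,0,0],[0,0,0],[0,0,0],[0,0,0]],"dr":[[0,0,-0.04],[0,0,-0.1],[0,0,-0.2],[0,0,-0.3],[0,0,-0.4],[0,0,-0.5],[0,0,-0.6],[0,0,-0.7],[0,0,-0.8],[0,0,-0.9],[0,0,-0.96],[0,0,-0.98]]}'
python3 -m pendant '{"claw":[0.005,0.005,0.005,0.005,0.005,0.005,0.005,0.005,0.005,0.005,0.005,0.005],"translation":[[0,0,0],[0,0,0],[0,0,0],[0,0,0],[0,0,0],[0,0,0],[0,0,0],[0,0,0],[0,0,0],[0,0,0],[0,0,0],[0,0,0]],"dr":[[0,0,-0.04],[0,0,-0.1],[0,0,-0.2],[0,0,-0.3],[0,0,-0.4],[0,0,-0.5],[0,0,-0.6],[0,0,-0.7],[0,0,-0.8],[0,0,-0.9],[0,0,-0.96],[0,0,-0.98]]}'
python3 -m pendant '{"claw":[0.005,0.03,0.085,0.085,0.085,0.085,0.085,0.085,0.085,0.085],"translation":[[0,0,0],[0,0,0],[0,0,0],[0,0,0],[0,0,-0.02],[0,0,-0.04],[0,0,-0.06],[0,0,-0.08],[0,0,-0.1],[0,0,-0.1]],"dr":[[0,0,-0.01],[0,0,-0.01],[0,0,-0.01],[0,0,-0.01],[0,0,-0.01],[0,0,-0.01],[0,0,-0.01],[0,0,-0.01],[0,0,-0.01],[0,0,-0.01]]}'
python3 snap.py wrist w2; python3 snap.py scene s2; python3 d.py .462 -.321 .2 0
```

```text
time_s: 5.53
tcp_pos: [0.5789, 0.2369, 0.1518]
eef_rot: [179.9, 0.2, -110.5]
contact_force: [-3.0, 5.0, 3.4]
grip_width: 0.0131
time_s: 6.53
tcp_pos: [0.5778, 0.2368, 0.1518]
eef_rot: [-180.0, 0.2, -54.3]
contact_force: [-6.0, 3.8, 5.7]
grip_width: 0.0131
time_s: 7.37
tcp_pos: [0.5817, 0.2352, 0.2558]
eef_rot: [-179.5, -0.1, -54.0]
contact_force: [-0.1, 0.1, 0.2]
grip_width: 0.0848
t 7.47 tcp [0.5803 0.2348 0.2516] rot [-1.7986e+02 -5.0000e-02 -5.3970e+01] J6 -104.0 w 0.0852 F [ 0.7 -0.5 -0.7]
shift [0.3798 0.4227 0.0509] dr [-0.0018 -0.0019 -0.942 ] rows>= 14.0
```

View pics/w2.png

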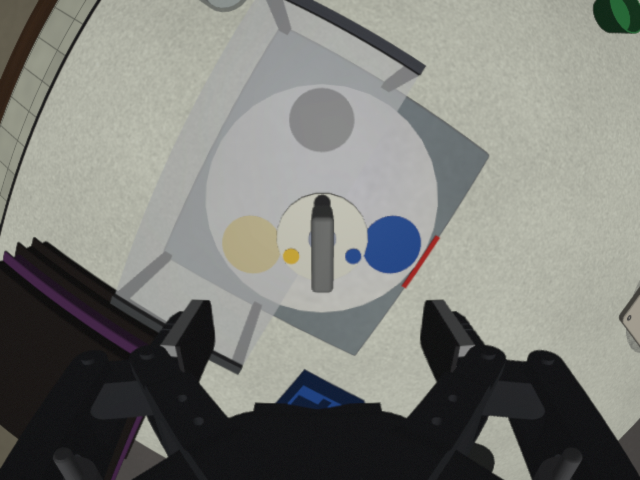

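View pics/s2.png

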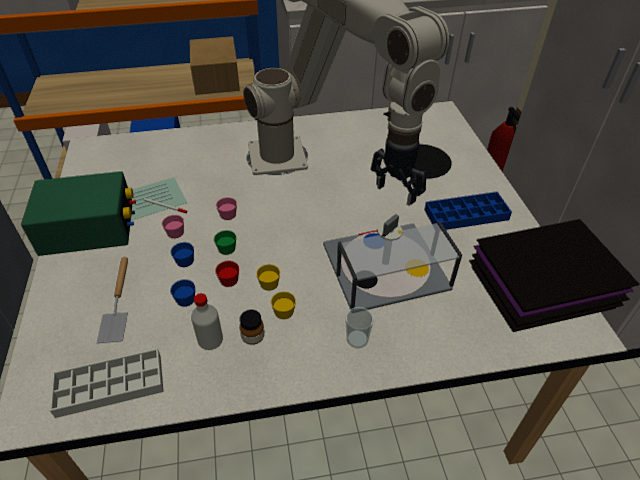

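```bash
python3 -m pendant '{"claw":[0.085,0.085,0.085,0.085,0.085,0.085,0.085,0.085,0.085,0.085,0.085,0.085],"translation":[[0.38,0.423,0.05],[0.38,0.423,0.05],[0.38,0.423,0.05],[0.38,0.423,0.05],[0.38,0.423,0.05],[0.38,0.423,0.05],[0.38,0.423,0.05],[0.38,0.423,0.05],[0.38,0.423,0.05],[0.38,0.423,0.05],[0.38,0.423,0.05],[0.38,0.423,0.05]],"dr":[[0,0,2.2],[0,0,2.2],[0,0,2.2],[0,0,2.2],[0,0,2.2],[0,0,2.2],[0,0,2.2],[0,0,2.2],[0,0,2.2],[0,0,2.2],[0,0,2.2],[0,0,2.2]]}'; python3 d.py .462 -.321 .2 180
python3 - <<'E'
from h import *
import json
ci={k:np.array(v) for k,v in json.load(open("pics/w2.json")).items()}
g=lambda p,z:plane("wrist",p,z,ci)[:,:2].round(4)
b,y,bl=g([[322,120]],.018),g([[251,244]],.018),g([[393,244]],.018); print(b,y,bl,"axle",(b+y+bl)/3, g([[322,236]],.142))
r=g([[437.5,239],[405,286]],.01);print(r.mean(0))
E
```

```text
time_s: 8.47
tcp_pos: [0.4742, -0.254, 0.2052]
eef_rot: [179.9, -0.1, -140.3]
contact_force: [2.1, 0.6, 0.1]
grip_width: 0.0849
t 8.47 tcp [ 0.4742 -0.254   0.2052] rot [ 1.7987e+02 -6.0000e-02 -1.4026e+02] J6 -67.9 w 0.0849 F [2.1 0.6 0.1]
shift [ 0.0522 -0.0438  0.0052] dr [ 0.0018 -0.0017  0.6937] rows>= 2.0
[[0.6303 0.1642]] [[0.6153 0.3149]] [[0.491  0.2241]] axle [[0.57886667 0.2344    ]] [[0.5802 0.234 ]]
[0.4469 0.2229]
```

```bash
python3 -m pendant '{"claw":[0.085,0.085,0.085,0.085,0.085,0.085,0.085,0.085],"translation":[[0.052,-0.044,0.005],[0.052,-0.044,0.005],[0.052,-0.044,0.005],[0.052,-0.044,0.005],[0.052,-0.044,0.005],[0.052,-0.044,0.005],[0.052,-0.044,0.005],[0.052,-0.044,0.005]],"dr":[[0,0,0.69],[0,0,0.69],[0,0,0.69],[0,0,0.69],[0,0,0.69],[0,0,0.69],[0,0,0.69],[0,0,0.69]]}'; python3 d.py .462 -.321 .2 180;python3 snap.py wrist w3
```

```text
time_s: 9.13
tcp_pos: [0.4637, -0.3193, 0.2006]
eef_rot: [179.9, -0.1, -179.3]
contact_force: [0.1, 0.4, 1.7]
grip_width: 0.0845
t 9.13 tcp [ 0.4637 -0.3193  0.2006] rot [ 1.7992e+02 -1.2000e-01 -1.7933e+02] J6 -35.2 w 0.0845 F [0.1 0.4 1.7]
shift [ 0.0017 -0.0017  0.0006] dr [ 0.0013 -0.002   0.0117] rows>= 1.0
```

View pics/w3.png

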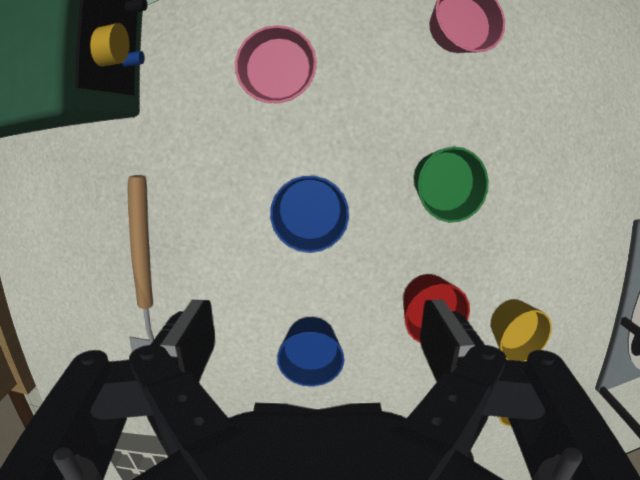

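```bash
cat > wr.py <<'E'
import sys,json
from h import *
# python3 wr.py file colour [z]: rims in a wrist picture
f,col=sys.argv[1:3]; z=float(sys.argv[3]) if len(sys.argv)>3 else .046
ci={k:np.array(v) for k,v in json.load(open(f"pics/{f}.json")).items()}
RNG["blue"]=((100,130),(90,255),(25,255)); RNG["yellow"]=((18,32),(110,255),(50,255))
im=cv2.imread(f"pics/{f}.png")[:,:,::-1].copy()
for c in blobs(im,col,300):
    p=plane("wrist",c,z,ci)[:,:2].astype(np.float32); (x,y),r=cv2.minEnclosingCircle(p)
    v,e=rim("wrist",c,z,ci=ci) if r<.06 else ((0,0),0)
    print(col,c.mean(0).round(),"enclosing",round(x,4),round(y,4),"r",round(r,4),"far-arc",np.round(v,4),round(e,2))
E
python3 wr.py w3 blue; python3 wr.py w3 green
```

```text
blue [311. 353.] enclosing 0.5934 -0.3255 r 0.0396 far-arc [ 0.5993 -0.3244] 0.61
blue [309. 213.] enclosing 0.4591 -0.3261 r 0.0324 far-arc [ 0.4575 -0.326 ] 0.52
green [451. 183.] enclosing 0.4302 -0.2069 r 0.0339 far-arc [ 0.4301 -0.2069] 0.73
```

```bash
python3 -m pendant '{"claw":[0.085,0.085,0.085,0.085,0.085,0.085,0.085,0.085,0.085,0.085],"translation":[[0.0037,-0.005,0.03],[0.0037,-0.005,0.06],[0.0037,-0.005,0.09],[0.0037,-0.005,0.115],[0.0037,-0.005,0.135],[0.0037,-0.005,0.15],[0.0037,-0.005,0.165],[0.0037,-0.005,0.173],[0.0037,-0.005,0.178],[0.0037,-0.005,0.178]],"dr":[[0,0,0.012],[0,0,0.012],[0,0,0.012],[0,0,0.012],[0,0,0.012],[0,0,0.012],[0,0,0.012],[0,0,0.012],[0,0,0.012],[0,0,0.012]]}'; python3 snap.py wrist w4; python3 snap.py side d4
```

```text
time_s: 10.02
tcp_pos: [0.4602, -0.3241, 0.0229]
eef_rot: [179.9, -0.1, 179.9]
contact_force: [-0.5, 0.1, -0.1]
grip_width: 0.0851
```

View pics/w4.png

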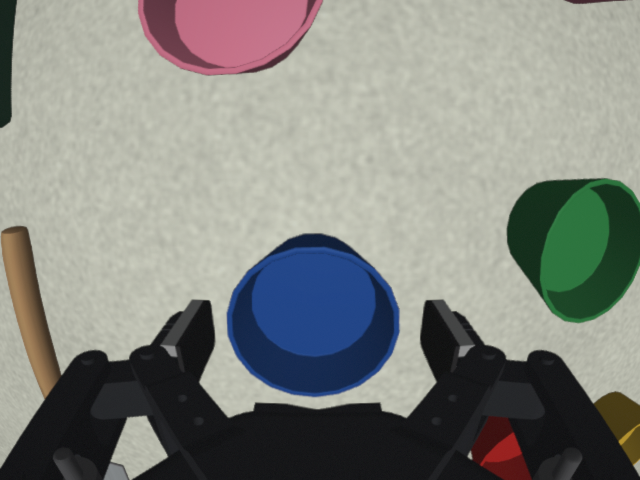

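View pics/d4.png

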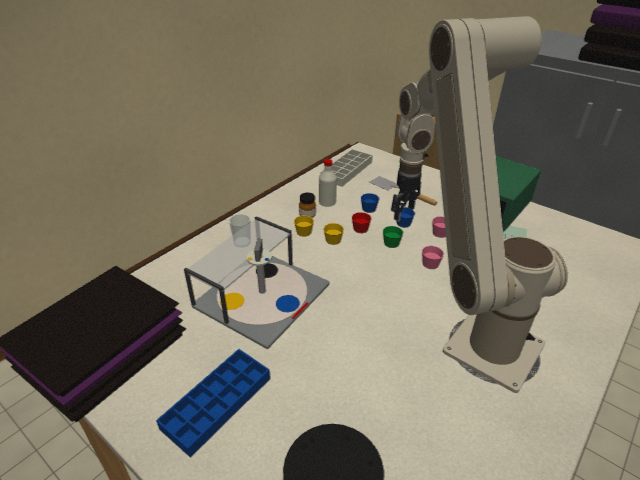

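```bash
python3 wr.py w4 blue; python3 -m pendant '{"claw":[0.07,0.06,0.05,0.05,0.05,0.05],"translation":[[0,0,0],[0,0,0],[0,0,0],[0,0,0],[0,0,0],[0,0,0]],"dr":[[0,0,0],[0,0,0],[0,0,0],[0,0,0],[0,0,0],[0,0,0]]}'
```

```text
blue [313. 319.] enclosing 0.4569 -0.3258 r 0.0346 far-arc [ 0.4578 -0.326 ] 0.4
time_s: 10.62
tcp_pos: [0.4616, -0.3252, 0.0264]
eef_rot: [-179.9, 0.1, 179.9]
contact_force: [-1.4, 1.1, 8.6]
grip_width: 0.0629
```

```bash
python3 -m pendant '{"claw":[0.05,0.05,0.05,0.05,0.05,0.05,0.05,0.05],"translation":[[0,0,-0.005],[0,0,-0.015],[0,0,-0.03],[0,0,-0.05],[0,0,-0.07],[0,0,-0.09],[0,0,-0.1],[0,0,-0.1]],"dr":[[0,0,0],[0,0,0],[0,0,0],[0,0,0],[0,0,0],[0,0,0],[0,0,0],[0,0,0]]}';python3 snap.py wrist w5; python3 snap.py side d5; python3 - <<'E'
import cv2
a=cv2.imread("pics/d5.png")[130:250,350:480];cv2.imwrite("pics/d5c.png",cv2.resize(a,None,fx=5,fy=5))
E
```

```text
time_s: 11.28
tcp_pos: [0.4626, -0.3259, 0.1274]
eef_rot: [-179.8, 0.3, 179.9]
contact_force: [1.4, 0.2, 0.0]
grip_width: 0.0623
```

View pics/d5c.png

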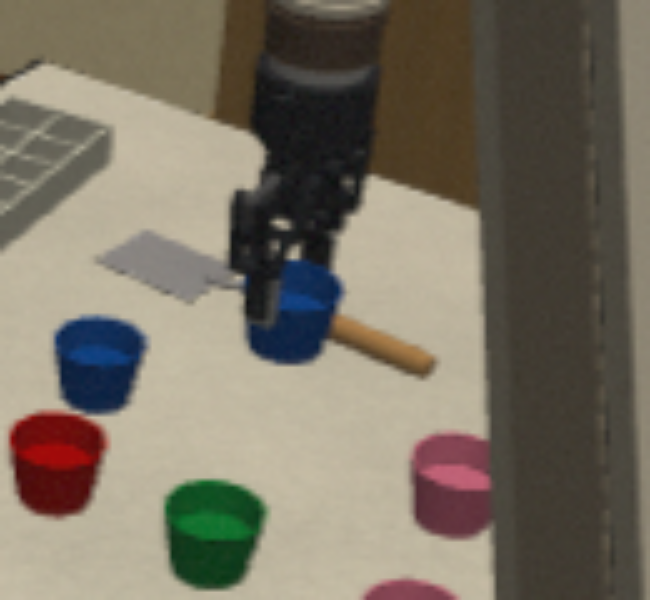

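View pics/w5.png

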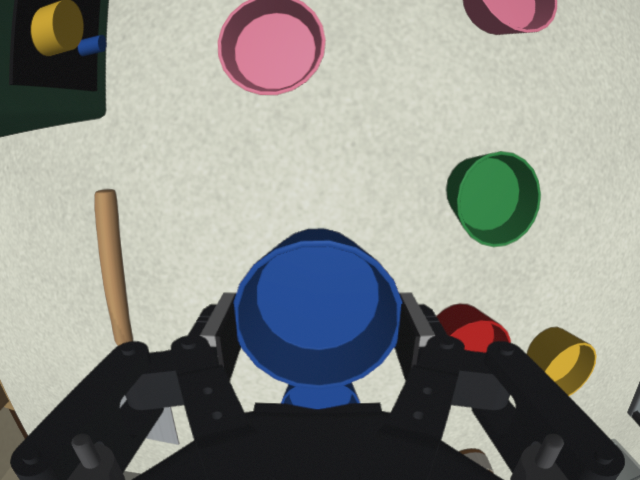

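```bash
for z in .141 .145 .149; do python3 wr.py w5 blue $z; done; python3 d.py .4915 .2247 .15 -174
```

```text
blue [318. 324.] enclosing 0.4681 -0.3249 r 0.0427 far-arc [ 0.4747 -0.3249] 5.02
blue [92. 45.] enclosing 0.3513 -0.4138 r 0.0072 far-arc [ 0.3831 -0.4172] 3.01
blue [318. 324.] enclosing 0.4657 -0.3249 r 0.0413 far-arc [ 0.4706 -0.3249] 4.97
blue [92. 45.] enclosing 0.3526 -0.411 r 0.007 far-arc [ 0.3844 -0.4144] 2.91
blue [318. 324.] enclosing 0.4633 -0.3249 r 0.04 far-arc [ 0.4665 -0.3253] 4.9
blue [92. 45.] enclosing 0.3538 -0.4083 r 0.0068 far-arc [ 0.3857 -0.4116] 2.82
t 11.38 tcp [ 0.4608 -0.3246  0.124 ] rot [-1.7998e+02  3.0000e-02  1.7990e+02] J6 -35.1 w 0.0628 F [-1.4  0.2 -1.4]
shift [-0.0297  0.5493 -0.0261] dr [-0.0004  0.0005 -0.1065] rows>= 14.0
```

```bash
python3 - <<'E'
from h import *
import json
for f,px in {"w5":[[236,308],[400,308],[318,384.5],[318,242]]}.items():
    ci={k:np.array(v) for k,v in json.load(open(f"pics/{f}.json")).items()}
    print(-ci["world_to_cam"][:3,:3].T@ci["world_to_cam"][:3,3])
    for z in [.135,.14,.145,.15,.155]:
        p=plane("wrist",px,z,ci); print(z,np.linalg.norm(p[0]-p[1]).round(4),np.linalg.norm(p[2]-p[3]).round(4),((p[2]+p[3])/2).round(4))
E
```

```text
[ 0.39053112 -0.32545742  0.26934894]
0.135 0.0676 0.068 [ 0.4663 -0.3258  0.135 ]
0.14 0.0651 0.0654 [ 0.4635 -0.3258  0.14  ]
0.145 0.0626 0.0629 [ 0.4606 -0.3258  0.145 ]
0.15 0.0601 0.0604 [ 0.4578 -0.3258  0.15  ]
0.155 0.0575 0.0578 [ 0.455  -0.3257  0.155 ]
```

```bash
python3 -m pendant '{"claw":[0.05,0.05,0.05,0.05,0.05,0.05,0.05,0.05,0.05,0.05,0.05,0.05],"translation":[[0,0.01,-0.01],[-0.002,0.03,-0.02],[-0.004,0.06,-0.026],[-0.006,0.095,-0.026],[-0.008,0.13,-0.026],[-0.01,0.165,-0.026],[-0.012,0.2,-0.026],[-0.014,0.235,-0.026],[-0.016,0.27,-0.026],[-0.018,0.305,-0.026],[-0.02,0.34,-0.026],[-0.022,0.375,-0.026]],"dr":[[0,0,0],[0,0,-0.01],[0,0,-0.02],[0,0,-0.03],[0,0,-0.04],[0,0,-0.05],[0,0,-0.06],[0,0,-0.07],[0,0,-0.08],[0,0,-0.09],[0,0,-0.1],[0,0,-0.106]]}'; python3 d.py .4935 .2247 .15 -174
```

```text
time_s: 12.38
tcp_pos: [0.482, 0.0525, 0.1492]
eef_rot: [180.0, -0.1, -174.0]
contact_force: [0.3, -0.7, -0.3]
grip_width: 0.0627
t 12.38 tcp [0.482  0.0525 0.1492] rot [ 1.7999e+02 -1.4000e-01 -1.7399e+02] J6 0.2 w 0.0627 F [ 0.3 -0.7 -0.3]
shift [-0.0295  0.17   -0.0008] dr [ 0.0003 -0.0024  0.0002] rows>= 5.0
```

```bash
python3 -m pendant '{"claw":[0.05,0.05,0.05,0.05,0.05,0.05,0.05,0.05,0.05,0.05,0.05,0.05],"translation":[[-0.006,0.035,0],[-0.012,0.07,0],[-0.018,0.105,0],[-0.023,0.135,0],[-0.027,0.157,0],[-0.0295,0.168,0.01],[-0.0295,0.17,0.03],[-0.0295,0.17,0.05],[-0.0295,0.17,0.07],[-0.0295,0.17,0.085],[-0.0295,0.17,0.093],[-0.0295,0.17,0.093]],"dr":[[0,0,0],[0,0,0],[0,0,0],[0,0,0],[0,0,0],[0,0,0],[0,0,0],[0,0,0],[0,0,0],[0,0,0],[0,0,0],[0,0,0]]}'; python3 snap.py wrist w6; python3 snap.py side d6;python3 d.py .4935 .2247 .047 -174;  python3 - <<'E'
import cv2
a=cv2.imread("pics/d6.png")[200:350,200:350];cv2.imwrite("pics/d6c.png",cv2.resize(a,None,fx=4,fy=4))
E
```

```text
time_s: 13.38
tcp_pos: [0.4926, 0.2211, 0.0539]
eef_rot: [-179.9, -0.4, -174.1]
contact_force: [-0.6, -0.4, -1.5]
grip_width: 0.0627
t 13.48 tcp [0.4948 0.2221 0.0567] rot [-1.7998e+02 -6.0000e-02 -1.7406e+02] J6 18.2 w 0.0624 F [ 0.3  0.5 -0.4]
shift [0.001  0.0027 0.0097] dr [-0.0004 -0.0011 -0.001 ] rows>= 1.0
```

View pics/w6.png

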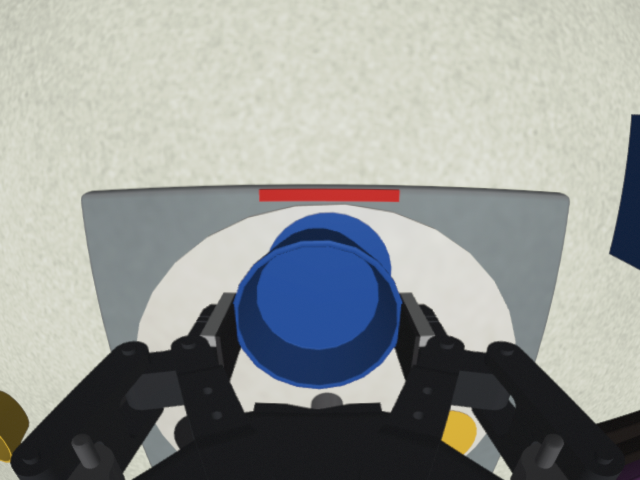

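View pics/d6c.png

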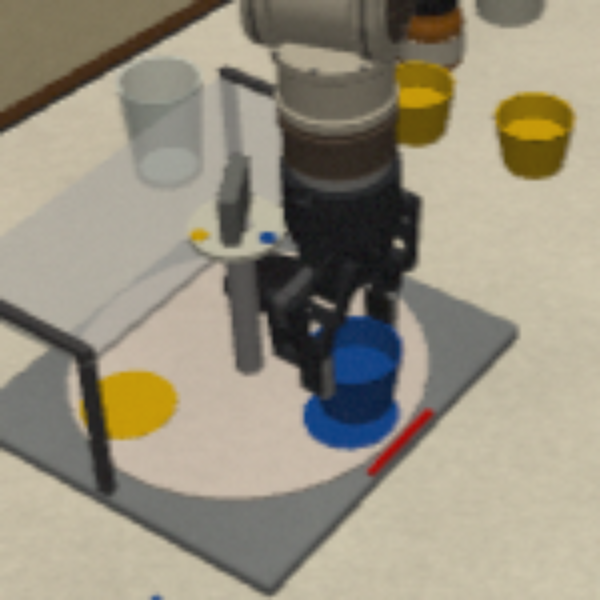

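```bash
python3 - <<'E'
from h import *
import json
ci={k:np.array(v) for k,v in json.load(open("pics/w6.json")).items()}
p=plane("wrist",[[330,212],[270,252],[391,258]],.018,ci)[:,:2]
f=least_squares(lambda v:np.hypot(*(p-v).T)-.033,p.mean(0)+[.02,0]); print(p.round(4),f.x.round(4),f.fun)
p=plane("wrist",[[236,308],[400,308],[318,387],[318,242]],.075,ci)[:,:2];print(p.round(4),p[2:].mean(0))
im=cv2.imread("pics/d6.png")[:,:,::-1].copy();cs=camera_info("side")
p=plane("side",np.array([[304,412],[399,412],[352,447]])/4+[200,200],.018,cs)[:,:2]
f=least_squares(lambda v:np.hypot(*(p-v).T)-.033,p.mean(0)); print(p.round(4),f.x.round(4),f.fun)
E
```

```text
[[0.4595 0.2234]
 [0.4833 0.1954]
 [0.4801 0.2574]] [0.4924 0.227 ] [ 8.67702611e-05 -1.34916308e-04 -1.29698210e-04]
[[0.4872 0.1898]
 [0.4808 0.2503]
 [0.5203 0.2239]
 [0.4585 0.2174]] [0.48940881 0.22063981]
[[0.5148 0.2462]
 [0.4651 0.2053]
 [0.4677 0.2498]] [0.4901 0.2256] [-8.12212079e-04 -8.12962582e-04  1.29709829e-05]
```

```bash
python3 -m pendant '{"claw":[0.05,0.05,0.05,0.05,0.05,0.05,0.05,0.05,0.05],"translation":[[-0.001,0.003,0],[-0.002,0.006,0],[-0.002,0.006,0.002],[-0.002,0.006,0.004],[-0.002,0.006,0.006],[-0.002,0.006,0.008],[-0.002,0.006,0.009],[-0.002,0.006,0.009],[-0.002,0.006,0.009]],"dr":[[0,0,0],[0,0,0],[0,0,0],[0,0,0],[0,0,0],[0,0,0],[0,0,0],[0,0,0],[0,0,0]]}'
```

```text
time_s: 14.23
tcp_pos: [0.4964, 0.2286, 0.0478]
eef_rot: [-180.0, -0.0, -174.0]
contact_force: [-0.3, -0.0, -0.7]
grip_width: 0.0624
```

```bash
python3 -m pendant '{"claw":[0.05,0.05,0.05,0.05,0.05],"translation":[[0,0,0.001],[0,0,0.002],[0,0,0.003],[0,0,0.003],[0,0,0.003]],"dr":[[0,0,0],[0,0,0],[0,0,0],[0,0,0],[0,0,0]]}'
```

```text
time_s: 14.65
tcp_pos: [0.4964, 0.2287, 0.0448]
eef_rot: [-180.0, -0.0, -174.0]
contact_force: [-0.3, -0.2, -1.2]
grip_width: 0.0623
```

```bash
python3 -m pendant '{"claw":[0.05,0.05,0.05,0.05,0.05],"translation":[[0,0,0.001],[0,0,0.002],[0,0,0.002],[0,0,0.002],[0,0,0.002]],"dr":[[0,0,0],[0,0,0],[0,0,0],[0,0,0],[0,0,0]]}';python3 -m pendant '{"claw":[0.05,0.05,0.05,0.05,0.05],"translation":[[0,0,0.001],[0,0,0.002],[0,0,0.002],[0,0,0.002],[0,0,0.002]],"dr":[[0,0,0],[0,0,0],[0,0,0],[0,0,0],[0,0,0]]}'
```

```text
time_s: 15.07
tcp_pos: [0.4966, 0.2288, 0.0443]
eef_rot: [180.0, 0.1, -174.0]
contact_force: [-3.4, -1.6, 7.7]
grip_width: 0.0625
time_s: 15.48
tcp_pos: [0.4968, 0.2289, 0.0442]
eef_rot: [180.0, 0.1, -174.0]
contact_force: [-5.9, -3.1, 18.9]
grip_width: 0.0624
```

```bash
python3 -m pendant '{"claw":[0.05,0.05,0.066,0.075,0.085,0.085,0.085,0.085,0.085,0.085,0.085,0.085],"translation":[[0,0,-0.0025],[0,0,-0.003],[0,0,-0.003],[0,0,-0.003],[0,0,-0.003],[0,0,-0.003],[0,0,-0.015],[0,0,-0.035],[0,0,-0.065],[0,0,-0.1],[0,0,-0.12],[0,0,-0.12]],"dr":[[0,0,0],[0,0,0],[0,0,0],[0,0,0],[0,0,0],[0,0,0],[0,0,0],[0,0,0],[0,0,0],[0,0,0],[0,0,0],[0,0,0]]}';python3 snap.py wrist w7; python3 d.py .602 -.3235 .2 180
```

```text
time_s: 16.48
tcp_pos: [0.4997, 0.2302, 0.1663]
eef_rot: [179.8, 0.5, -174.0]
contact_force: [1.2, 0.3, 0.4]
grip_width: 0.085
t 16.53 tcp [0.4984 0.2296 0.1637] rot [ 179.89    0.33 -174.03] J6 18.8 w 0.0849 F [-0.6 -0.2 -1.1]
shift [-0.0457 -0.5608 -0.0372] dr [0.0023 0.0057 0.1042] rows>= 14.0
```

View pics/w7.png

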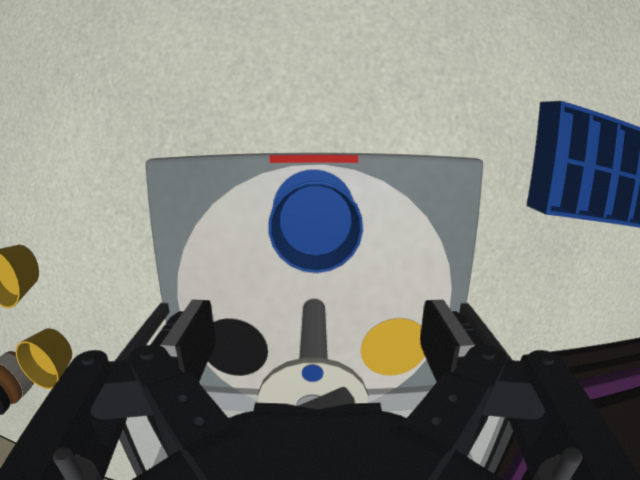

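```bash
python3 - <<'E'
import cv2
a=cv2.imread("pics/w7.png")[150:290,240:390];cv2.imwrite("pics/w7c.png",cv2.resize(a,None,fx=5,fy=4 and 5))
E
```

```text
(no output)
```

View pics/w7c.png

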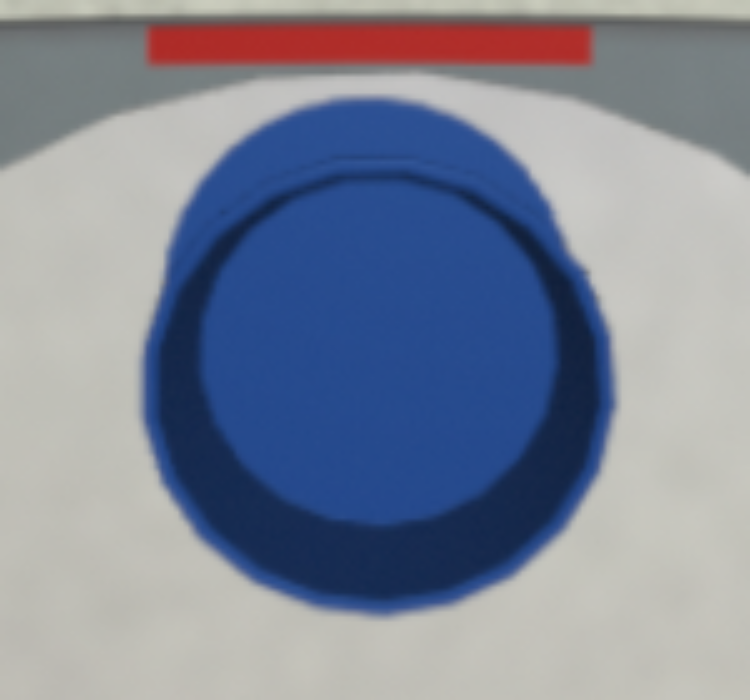

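```bash
cat > fit.py <<'E'
import json
from h import *
def load(f): return {k:np.array(v) for k,v in json.load(open(f"pics/{f}.json")).items()}
def fit(f,px,z,r=.033,n="wrist"):
    p=plane(n,px,z,load(f))[:,:2]
    s=least_squares(lambda v:np.hypot(*(p-v).T)-r,p.mean(0)); s2=least_squares(lambda v:np.hypot(*(p-v[:2]).T)-v[2],[*p.mean(0),r])
    return s.x.round(4),s2.x.round(4)
E
python3 - <<'E'
from fit import *
k=lambda L:(np.array(L)+.5)/5-.5+[240,150]
print("rim",fit("w7",k([[380,158],[382,612],[143,385],[613,385]]),.064))
print("floor",fit("w7",k([[378,180],[380,523],[200,350],[557,345]]),.042,.0215))
print("patch",fit("w7",k([[370,97],[167,270],[195,200],[530,170],[560,235],[265,122],[460,118]]),.018))
E
```

```text
rim (array([0.4941, 0.228 ]), array([0.4941, 0.228 , 0.0322]))
floor (array([0.4943, 0.2281]), array([0.4945, 0.2281, 0.0263]))
patch (array([0.4921, 0.2264]), array([0.4912, 0.2262, 0.0323]))
```

```bash
python3 -m pendant '{"claw":[0.085,0.085,0.085,0.085,0.085,0.085,0.085,0.085,0.085,0.085,0.085,0.085],"translation":[[-0.046,-0.561,-0.037],[-0.046,-0.561,-0.037],[-0.046,-0.561,-0.037],[-0.046,-0.561,-0.037],[-0.046,-0.561,-0.037],[-0.046,-0.561,-0.037],[-0.046,-0.561,-0.037],[-0.046,-0.561,-0.037],[-0.046,-0.561,-0.037],[-0.046,-0.561,-0.037],[-0.046,-0.561,-0.037],[-0.046,-0.561,-0.037]],"dr":[[0.002,0.005,0.104],[0.002,0.005,0.104],[0.002,0.005,0.104],[0.002,0.005,0.104],[0.002,0.005,0.104],[0.002,0.005,0.104],[0.002,0.005,0.104],[0.002,0.005,0.104],[0.002,0.005,0.104],[0.002,0.005,0.104],[0.002,0.005,0.104],[0.002,0.005,0.104]]}'; python3 d.py .602 -.3235 .2 180
```

```text
time_s: 17.53
tcp_pos: [0.588, -0.2633, 0.1916]
eef_rot: [-180.0, -0.5, 180.0]
contact_force: [1.4, 0.4, 0.9]
grip_width: 0.0855
t 17.53 tcp [ 0.588  -0.2633  0.1916] rot [-179.96   -0.45  180.  ] J6 -24.0 w 0.0855 F [1.4 0.4 0.9]
shift [-0.014  -0.0602 -0.0084] dr [-0.0008 -0.0079 -0.    ] rows>= 2.0
```

```bash
python3 -m pendant '{"claw":[0.085,0.085,0.085,0.085,0.085],"translation":[[-0.01,-0.04,-0.008],[-0.014,-0.06,-0.008],[-0.014,-0.06,-0.008],[-0.014,-0.06,-0.008],[-0.014,-0.06,-0.008]],"dr":[[0,0,0],[0,0,0],[0,0,0],[0,0,0],[0,0,0]]}'; python3 snap.py wrist w8; python3 wr.py w8 blue;python3 d.py .602 -.3235 .026 180
```

```text
time_s: 17.95
tcp_pos: [0.6021, -0.3207, 0.1997]
eef_rot: [-180.0, -0.5, -180.0]
contact_force: [0.3, -0.1, -0.3]
grip_width: 0.085
blue [313. 220.] enclosing 0.6017 -0.3247 r 0.0324 far-arc [ 0.6001 -0.3245] 0.59
t 18.0 tcp [ 0.6023 -0.3201  0.2003] rot [-179.97   -0.42 -179.92] J6 -28.0 w 0.0851 F [ 0.7 -0.3 -0.2]
shift [-0.001  -0.0033  0.1743] dr [-0.0005 -0.0074  0.0013] rows>= 5.0
```

View pics/w8.png

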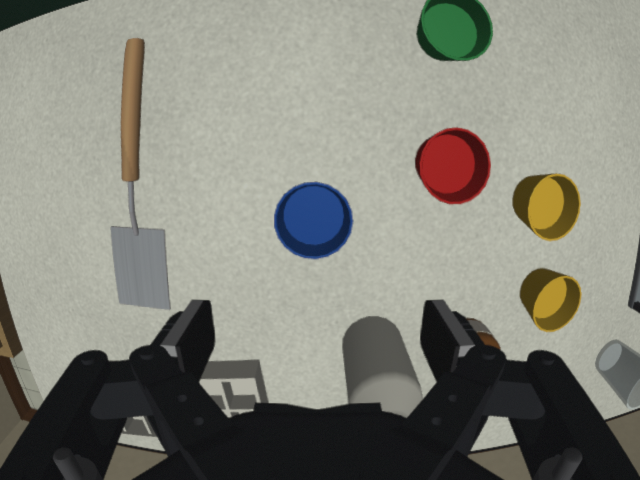

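```bash
python3 - <<'E'
from fit import *
print(plane("wrist",[[368,317],[344,345],[400,335]],0,load("w8")))
E
```

```text
[[ 0.71501737 -0.26796185  0.        ]
 [ 0.74931235 -0.292049    0.        ]
 [ 0.73828401 -0.23141344  0.        ]]
```

```bash
python3 -m pendant '{"claw":[0.085,0.085,0.085,0.085,0.085,0.085,0.085,0.085,0.085,0.085],"translation":[[-0.001,-0.004,0.03],[-0.001,-0.004,0.06],[-0.001,-0.004,0.09],[-0.001,-0.004,0.115],[-0.001,-0.004,0.135],[-0.001,-0.004,0.15],[-0.001,-0.004,0.163],[-0.001,-0.004,0.17],[-0.001,-0.004,0.173],[-0.001,-0.004,0.173]],"dr":[[0,-0.007,0],[0,-0.007,0],[0,-0.007,0],[0,-0.007,0],[0,-0.007,0],[0,-0.007,0],[0,-0.007,0],[0,-0.007,0],[0,-0.007,0],[0,-0.007,0]]}'; python3 -m pendant '{"claw":[0.07,0.06,0.05,0.05,0.05,0.05],"translation":[[0,0,0],[0,0,0],[0,0,0],[0,0,0],[0,0,0],[0,0,0]],"dr":[[0,0,0],[0,0,0],[0,0,0],[0,0,0],[0,0,0],[0,0,0]]}'; python3 d.py .602 -.3235 .026 180
```

```text
time_s: 18.83
tcp_pos: [0.6028, -0.3247, 0.0284]
eef_rot: [-179.9, 0.1, -179.9]
contact_force: [-0.2, -0.0, 0.3]
grip_width: 0.0848
time_s: 19.33
tcp_pos: [0.6046, -0.3265, 0.0317]
eef_rot: [-179.8, 0.4, -180.0]
contact_force: [-1.4, 1.5, 5.3]
grip_width: 0.0621
t 19.33 tcp [ 0.6046 -0.3265  0.0317] rot [-179.79    0.37 -179.98] J6 -28.4 w 0.0621 F [-1.4  1.5  5.3]
shift [0.0026 0.003  0.0056] dr [-0.0037  0.0064  0.0004] rows>= 1.0
```

```bash
python3 -m pendant '{"claw":[0.05,0.05,0.05,0.05,0.05,0.05,0.05,0.05,0.05,0.05],"translation":[[0,0,-0.005],[0,0,-0.015],[0,0,-0.03],[0,0,-0.05],[0,0,-0.075],[0,0,-0.1],[0,0,-0.12],[0,0,-0.13],[0,0,-0.13],[0,0,-0.13]],"dr":[[0,0,0],[0,0,0],[0,0,0],[0,0,0],[0,0,0],[0,0,0],[0,0,0],[0,0,0],[0,0,0],[0,0,0]]}'; python3 d.py .4965 .2288 .16 -174
```

```text
time_s: 20.17
tcp_pos: [0.6028, -0.3258, 0.1592]
eef_rot: [-179.8, 0.2, -180.0]
contact_force: [0.7, -0.2, -0.0]
grip_width: 0.0622
t 20.17 tcp [ 0.6028 -0.3258  0.1592] rot [-1.7984e+02  1.7000e-01 -1.8000e+02] J6 -28.4 w 0.0622 F [ 0.7 -0.2 -0. ]
shift [ 0.1063  0.5546 -0.0027] dr [-0.0029  0.0028 -0.1046] rows>= 14.0
```

```bash
python3 -m pendant '{"claw":[0.05,0.05,0.05,0.05,0.05,0.05,0.05,0.05,0.05,0.05,0.05,0.05],"translation":[[0.005,0.01,0],[0.015,0.03,0],[0.025,0.06,0],[0.035,0.095,0],[0.045,0.13,0],[0.055,0.165,0],[0.065,0.2,0],[0.075,0.235,0],[0.085,0.27,0],[0.095,0.305,0],[0.1,0.34,0],[0.106,0.375,0]],"dr":[[0,0,0],[0,0,-0.01],[0,0,-0.02],[0,0,-0.03],[0,0,-0.04],[0,0,-0.05],[0,0,-0.06],[0,0,-0.07],[0,0,-0.08],[0,0,-0.09],[0,0,-0.1],[0,0,-0.105]]}'; python3 d.py .4965 .2288 .16 -174
```

```text
time_s: 21.17
tcp_pos: [0.4944, 0.0506, 0.1558]
eef_rot: [-179.9, -0.1, -174.0]
contact_force: [0.3, 0.1, -1.4]
grip_width: 0.0623
t 21.17 tcp [0.4944 0.0506 0.1558] rot [-1.7986e+02 -1.1000e-01 -1.7397e+02] J6 -0.1 w 0.0623 F [ 0.3  0.1 -1.4]
shift [-0.0208  0.1769 -0.0047] dr [-0.0025 -0.002   0.0006] rows>= 5.0
```

```bash
python3 -m pendant '{"claw":[0.05,0.05,0.05,0.05,0.05,0.05,0.05,0.05,0.05,0.05,0.05,0.05],"translation":[[-0.004,0.035,0],[-0.008,0.07,0],[-0.012,0.105,0],[-0.016,0.137,0],[-0.019,0.16,0],[-0.021,0.173,0],[-0.021,0.177,0],[-0.021,0.177,0.015],[-0.021,0.177,0.03],[-0.021,0.177,0.045],[-0.021,0.177,0.05],[-0.021,0.177,0.05]],"dr":[[0,0,0],[0,0,0],[0,0,0],[0,0,0],[0,0,0],[0,0,0],[0,0,0],[0,0,0],[0,0,0],[0,0,0],[0,0,0],[0,0,0]]}'; python3 snap.py wrist w9;  python3 d.py .4965 .2288 .105 -174
```

```text
time_s: 22.17
tcp_pos: [0.4974, 0.2254, 0.1052]
eef_rot: [-179.7, -0.2, -174.1]
contact_force: [-1.1, -0.4, -0.2]
grip_width: 0.0625
t 22.22 tcp [0.4984 0.226  0.1065] rot [-1.7979e+02 -4.0000e-02 -1.7406e+02] J6 18.6 w 0.0622 F [-0.1  0.4 -0.3]
shift [0.0016 0.003  0.0015] dr [-0.0036 -0.0007 -0.001 ] rows>= 1.0
```

View pics/w9.png

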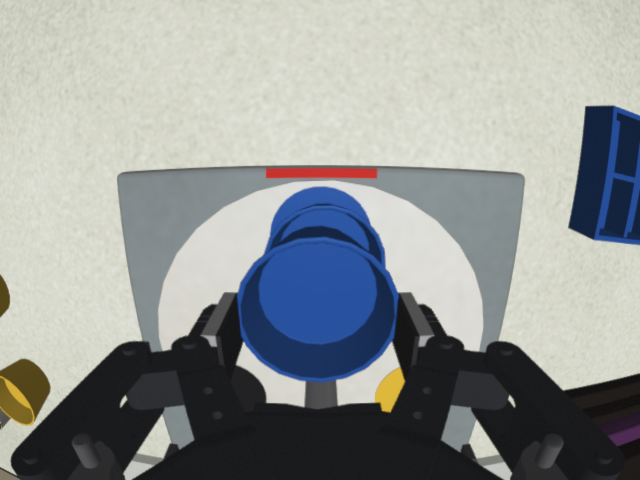

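```bash
python3 - <<'E'
from fit import *
c=load("w9");print(-c["world_to_cam"][:3,:3].T@c["world_to_cam"][:3,3])
print(fit("w9",[[240,308],[397,308],[318.5,382],[318.5,238]],.1208))
print(fit("w9",[[320,206],[268,248],[384,262],[286,220],[355,217]],.064))
E
python3 -m pendant '{"claw":[0.05,0.05,0.05,0.05,0.05],"translation":[[0.001,0.002,0],[0.0015,0.003,0],[0.0015,0.003,0],[0.0015,0.003,0],[0.0015,0.003,0]],"dr":[[0,0,0],[0,0,0],[0,0,0],[0,0,0],[0,0,0]]}'
```

```text
[0.42683659 0.2182689  0.24770159]
(array([0.4954, 0.2253]), array([0.4952, 0.2253, 0.0312]))
(array([0.4967, 0.2283]), array([0.4946, 0.2283, 0.0314]))
time_s: 22.63
tcp_pos: [0.4975, 0.2304, 0.1079]
eef_rot: [-179.9, 0.2, -174.0]
contact_force: [0.1, -0.0, -0.4]
grip_width: 0.0624
```

```bash
python3 -m pendant '{"claw":[0.05,0.05,0.05,0.05,0.05,0.05,0.05,0.05,0.05,0.05],"translation":[[0,-0.001,0.005],[0,-0.001,0.01],[0,-0.001,0.015],[0,-0.001,0.02],[0,-0.001,0.024],[0,-0.001,0.027],[0,-0.001,0.029],[0,-0.001,0.03],[0,-0.001,0.03],[0,-0.001,0.03]],"dr":[[0,0,0],[0,0,0],[0,0,0],[0,0,0],[0,0,0],[0,0,0],[0,0,0],[0,0,0],[0,0,0],[0,0,0]]}'
```

```text
time_s: 23.47
tcp_pos: [0.4975, 0.2292, 0.0774]
eef_rot: [-179.9, 0.1, -174.0]
contact_force: [-0.8, 0.2, 0.0]
grip_width: 0.0622
```

```bash
python3 -m pendant '{"claw":[0.05,0.05,0.05,0.05,0.05,0.05],"translation":[[0,0,0.001],[0,0,0.002],[0,0,0.003],[0,0,0.004],[0,0,0.004],[0,0,0.004]],"dr":[[0,0,0],[0,0,0],[0,0,0],[0,0,0],[0,0,0],[0,0,0]]}'; python3 -m pendant '{"claw":[0.05,0.05,0.05,0.05],"translation":[[0,0,0.001],[0,0,0.002],[0,0,0.002],[0,0,0.002]],"dr":[[0,0,0],[0,0,0],[0,0,0],[0,0,0]]}'
```

```text
time_s: 23.97
tcp_pos: [0.4975, 0.2292, 0.0737]
eef_rot: [-179.9, 0.1, -174.0]
contact_force: [-1.1, -0.3, 1.6]
grip_width: 0.0618
time_s: 24.3
tcp_pos: [0.4979, 0.2293, 0.0736]
eef_rot: [-179.9, 0.2, -174.0]
contact_force: [-4.1, -2.7, 13.6]
grip_width: 0.0621
```

Seated at exactly the predicted nested level (TCP 0.0737). Next: release, rise and check.

```bash
python3 -m pendant '{"claw":[0.05,0.066,0.075,0.085,0.085,0.085,0.085,0.085,0.085,0.085,0.085,0.085],"translation":[[0,0,-0.002],[0,0,-0.002],[0,0,-0.002],[0,0,-0.002],[0,0,-0.002],[0,0,-0.002],[0,0,-0.015],[0,0,-0.035],[0,0,-0.065],[0,0,-0.1],[0,0,-0.13],[0,0,-0.14]],"dr":[[0,0,0],[0,0,0],[0,0,0],[0,0,0],[0,0,0],[0,0,0],[0,0,0],[0,0,0],[0,0,0],[0,0,0],[0,0,0],[0,0,0]]}';python3 snap.py wrist w10; python3 snap.py side d10;python3 d.py .579 .235 .251 -53; python3 - <<'E'
import cv2,numpy as np
a=cv2.imread("pics/d10.png")[220:340,230:340];b=cv2.imread("pics/w10.png")[150:330,230:400]
cv2.imwrite("pics/c10.png",np.hstack([cv2.resize(a,(396,432)),cv2.resize(b,(400,432))]))
E
```

```text
time_s: 25.3
tcp_pos: [0.4993, 0.2305, 0.2165]
eef_rot: [180.0, 0.5, -174.0]
contact_force: [0.4, -0.3, -0.1]
grip_width: 0.0854
t 25.4 tcp [0.4987 0.2302 0.2139] rot [-179.96    0.42 -173.97] J6 18.8 w 0.085 F [-0.7  0.8 -0.5]
shift [-0.0806 -0.0037 -0.0365] dr [-0.0081  0.0037 -2.1113] rows>= 3.0
```

View pics/c10.png

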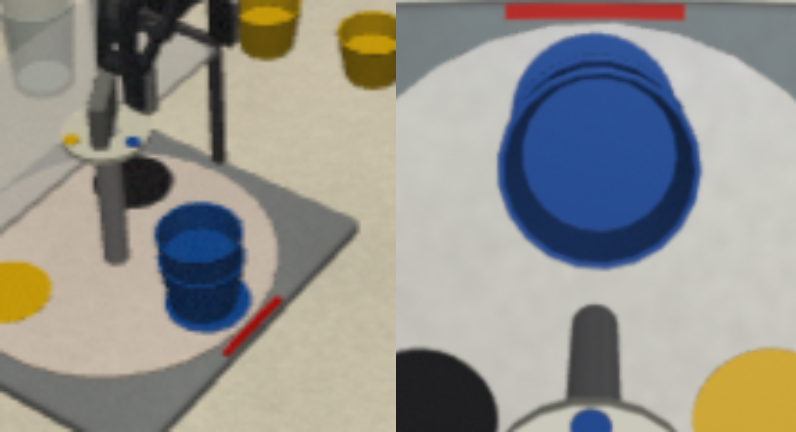

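```bash
python3 -m pendant '{"claw":[0.085,0.085,0.085,0.085,0.085,0.085,0.085,0.085,0.085,0.085,0.085],"translation":[[-0.01,0,-0.036],[-0.04,-0.002,-0.036],[-0.08,-0.003,-0.036],[-0.08,-0.003,-0.036],[-0.08,-0.003,-0.036],[-0.08,-0.003,-0.036],[-0.08,-0.003,-0.036],[-0.08,-0.003,-0.036],[-0.08,-0.003,-0.036],[-0.08,-0.003,-0.036],[-0.08,-0.003,-0.036]],"dr":[[0,0,1.03],[0,0,1.03],[0,0,1.03],[0,0,1.03],[0,0,1.03],[0,0,1.03],[0,0,1.03],[0,0,1.03],[0,0,1.03],[0,0,1.03],[0,0,1.03]]}';python3 snap.py wrist w11; python3 d.py .579 .2355 .151 127
```

```text
time_s: 26.32
tcp_pos: [0.5762, 0.2347, 0.2452]
eef_rot: [-179.8, 0.1, 127.1]
contact_force: [-0.1, 0.5, -0.5]
grip_width: 0.0851
t 26.37 tcp [0.5763 0.2348 0.2457] rot [-1.7985e+02  1.3000e-01  1.2707e+02] J6 75.2 w 0.0848 F [-0.3 -0.3  0.3]
shift [-0.0008  0.0028  0.0947] dr [-0.0025  0.0023  0.0012] rows>= 3.0
```

View pics/w11.png

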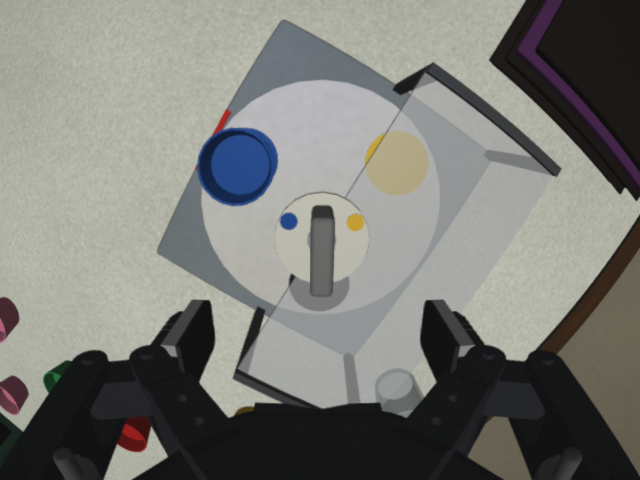

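```bash
python3 -m pendant '{"claw":[0.085,0.085,0.085,0.085,0.085,0.085,0.02,0.005,0.005,0.005,0.005,0.005],"translation":[[-0.001,0.003,0.02],[-0.001,0.003,0.045],[-0.001,0.003,0.07],[-0.001,0.003,0.085],[-0.001,0.003,0.094],[-0.001,0.003,0.095],[-0.001,0.003,0.095],[-0.001,0.003,0.095],[-0.001,0.003,0.095],[-0.001,0.003,0.095],[-0.001,0.003,0.095],[-0.001,0.003,0.095]],"dr":[[0,0,0],[0,0,0],[0,0,0],[0,0,0],[0,0,0],[0,0,0],[0,0,0],[0,0,0],[0,0,0],[0,0,0],[0,0,0],[0,0,0]]}'
python3 -m pendant '{"claw":[0.005,0.005,0.005,0.005,0.005,0.005,0.005,0.005,0.005,0.005,0.005,0.005],"translation":[[0,0,0],[0,0,0],[0,0,0],[0,0,0],[0,0,0],[0,0,0],[0,0,0],[0,0,0],[0,0,0],[0,0,0],[0,0,0],[0,0,0]],"dr":[[0,0,-0.01],[0,0,-0.03],[0,0,-0.07],[0,0,-0.12],[0,0,-0.17],[0,0,-0.22],[0,0,-0.27],[0,0,-0.32],[0,0,-0.37],[0,0,-0.42],[0,0,-0.47],[0,0,-0.52]]}'
```

```text
time_s: 27.37
tcp_pos: [0.5791, 0.2348, 0.1536]
eef_rot: [-179.9, 0.2, 127.0]
contact_force: [1.0, 2.6, -10.8]
grip_width: 0.0135
time_s: 28.37
tcp_pos: [0.5795, 0.2353, 0.1536]
eef_rot: [-179.9, 0.1, 156.9]
contact_force: [-3.5, -1.7, 4.3]
grip_width: 0.0129
```

```bash
python3 -m pendant '{"claw":[0.005,0.005,0.005,0.005,0.005,0.005,0.005,0.005,0.005,0.005,0.005,0.005],"translation":[[0,0,0],[0,0,0],[0,0,0],[0,0,0],[0,0,0],[0,0,0],[0,0,0],[0,0,0],[0,0,0],[0,0,0],[0,0,0],[0,0,0]],"dr":[[0,0,-0.05],[0,0,-0.1],[0,0,-0.15],[0,0,-0.2],[0,0,-0.25],[0,0,-0.3],[0,0,-0.35],[0,0,-0.4],[0,0,-0.45],[0,0,-0.5],[0,0,-0.55],[0,0,-0.6]]}'
python3 -m pendant '{"claw":[0.005,0.005,0.005,0.005,0.005,0.005,0.005,0.005,0.005,0.005,0.005,0.005],"translation":[[0,0,0],[0,0,0],[0,0,0],[0,0,0],[0,0,0],[0,0,0],[0,0,0],[0,0,0],[0,0,0],[0,0,0],[0,0,0],[0,0,0]],"dr":[[0,0,-0.05],[0,0,-0.1],[0,0,-0.15],[0,0,-0.2],[0,0,-0.25],[0,0,-0.3],[0,0,-0.35],[0,0,-0.4],[0,0,-0.44],[0,0,-0.47],[0,0,-0.49],[0,0,-0.5]]}'; python3 d.py .579 .2355 .15 -113;python3 snap.py side d12
```

```text
time_s: 29.37
tcp_pos: [0.5795, 0.2359, 0.1536]
eef_rot: [-179.9, 0.1, -168.7]
contact_force: [-4.0, 0.2, 3.6]
grip_width: 0.0131
time_s: 30.37
tcp_pos: [0.5794, 0.2363, 0.1536]
eef_rot: [-179.9, 0.0, -140.1]
contact_force: [-6.0, -0.2, 6.1]
grip_width: 0.0135
t 30.37 tcp [0.5794 0.2363 0.1536] rot [-1.799e+02  3.000e-02 -1.401e+02] J6 -17.7 w 0.0135 F [-6.  -0.2  6.1]
shift [ 0.0008 -0.0004  0.0036] dr [-1.800e-03  2.000e-04 -4.731e-01] rows>= 1.0
```

View pics/d12.png

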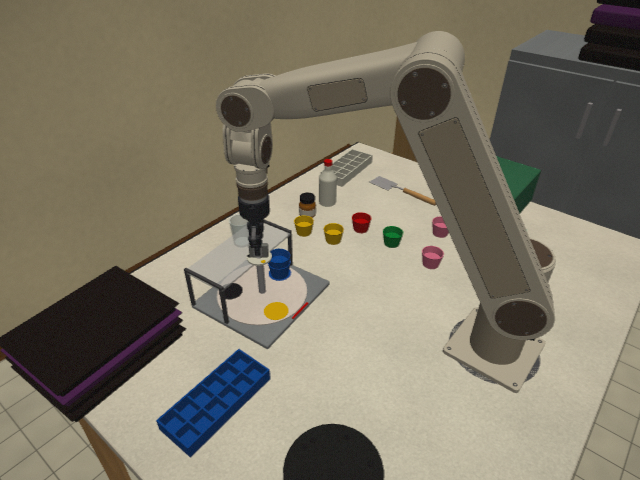

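```bash
python3 -m pendant '{"claw":[0.005,0.005,0.005,0.005,0.005,0.005,0.005,0.005,0.005,0.005,0.005,0.005],"translation":[[0,0,0],[0,0,0],[0,0,0],[0,0,0],[0,0,0],[0,0,0],[0,0,0],[0,0,0],[0,0,0],[0,0,0],[0,0,0],[0,0,0]],"dr":[[0,0,-0.01],[0,0,-0.03],[0,0,-0.07],[0,0,-0.12],[0,0,-0.17],[0,0,-0.22],[0,0,-0.27],[0,0,-0.32],[0,0,-0.37],[0,0,-0.42],[0,0,-0.45],[0,0,-0.46]]}'
python3 -m pendant '{"claw":[0.005,0.03,0.085,0.085,0.085,0.085,0.085,0.085,0.085,0.085],"translation":[[0,0,0],[0,0,0],[0,0,0],[0,0,0],[0,0,-0.02],[0,0,-0.04],[0,0,-0.06],[0,0,-0.08],[0,0,-0.1],[0,0,-0.1]],"dr":[[0,0,0],[0,0,0],[0,0,0],[0,0,0],[0,0,0],[0,0,0],[0,0,0],[0,0,0],[0,0,0],[0,0,0]]}'
python3 snap.py wrist w13; python3 snap.py scene s13; python3 d.py .588 -.0945 .2 180
```

```text
time_s: 31.42
tcp_pos: [0.579, 0.2366, 0.1536]
eef_rot: [-180.0, 0.0, -113.7]
contact_force: [-6.2, 1.5, 6.1]
grip_width: 0.0132
time_s: 32.25
tcp_pos: [0.5822, 0.2366, 0.2573]
eef_rot: [-179.5, 0.3, -113.8]
contact_force: [0.4, 1.0, 0.8]
grip_width: 0.0846
t 32.35 tcp [0.5807 0.236  0.2532] rot [-1.7973e+02  2.0000e-02 -1.1383e+02] J6 -44.0 w 0.0853 F [-0.6  0.4 -0.5]
shift [ 0.2995 -0.1399  0.0538] dr [-0.004   0.0031  1.1549] rows>= 9.0
```

View pics/w13.png

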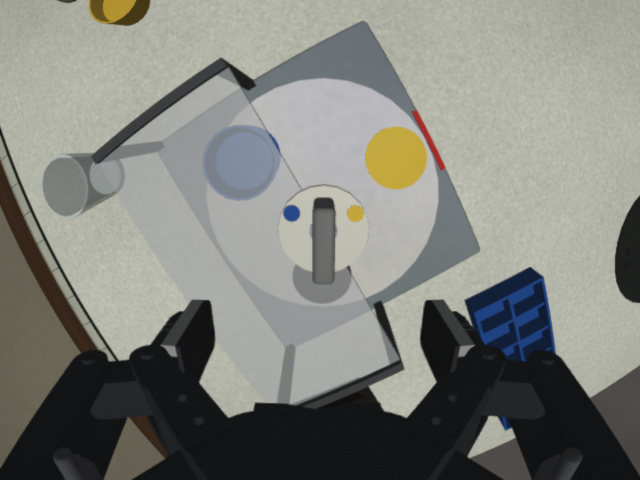

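View pics/s13.png

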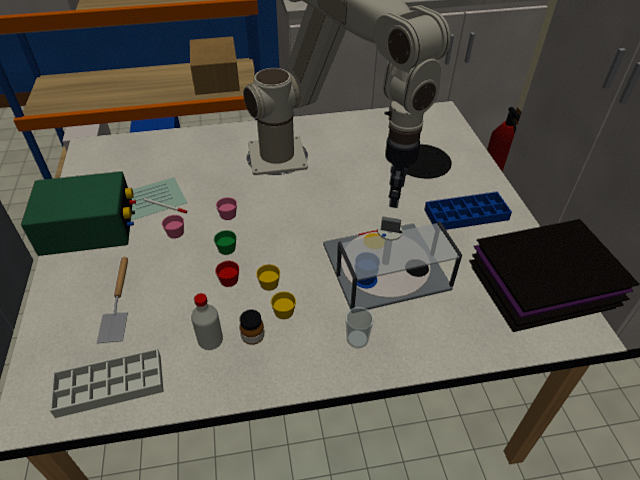

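```bash
python3 - <<'E'
from fit import *
t=np.linspace(0,6.28,9)
print(plane("wrist",[[396,157.5]],.018,load("w13")), fit("w13",[[396,127],[427,157],[396,189],[365,158]],.018))
E
python3 -m pendant '{"claw":[0.085,0.085,0.085,0.085,0.085,0.085,0.085,0.085,0.085,0.085,0.085,0.085],"translation":[[0.3,-0.14,0.054],[0.3,-0.14,0.054],[0.3,-0.14,0.054],[0.3,-0.14,0.054],[0.3,-0.14,0.054],[0.3,-0.14,0.054],[0.3,-0.14,0.054],[0.3,-0.14,0.054],[0.3,-0.14,0.054],[0.3,-0.14,0.054],[0.3,-0.14,0.054],[0.3,-0.14,0.054]],"dr":[[0,0,1.155],[0,0,1.155],[0,0,1.155],[0,0,1.155],[0,0,1.155],[0,0,1.155],[0,0,1.155],[0,0,1.155],[0,0,1.155],[0,0,1.155],[0,0,1.155],[0,0,1.155]]}'; python3 snap.py wrist w14; python3 wr.py w14 yellow;python3 d.py .588 -.0945 .0245 180
```

```text
[[0.49186568 0.22578344 0.018     ]] (array([0.4916, 0.2267]), array([0.4916, 0.2267, 0.0328]))
time_s: 33.35
tcp_pos: [0.5862, -0.0953, 0.1977]
eef_rot: [-179.9, -0.0, -180.0]
contact_force: [-1.1, 0.2, -0.2]
grip_width: 0.0849
yellow [346. 324.] enclosing 0.6821 -0.0695 r 0.038 far-arc [ 0.6864 -0.0693] 0.57
yellow [317. 219.] enclosing 0.586 -0.0963 r 0.0325 far-arc [ 0.5846 -0.0964] 0.51
yellow [613. 135.] enclosing 0.4937 0.1981 r 0.0301 far-arc [0.4942 0.1935] 1.35
t 33.4 tcp [ 0.5865 -0.0949  0.1982] rot [-1.7988e+02  2.0000e-02 -1.7992e+02] J6 -9.2 w 0.0848 F [-0.6  0.2  0.3]
shift [-0.0015  0.0007  0.1737] dr [-0.002   0.0004  0.0014] rows>= 5.0
```

View pics/w14.png

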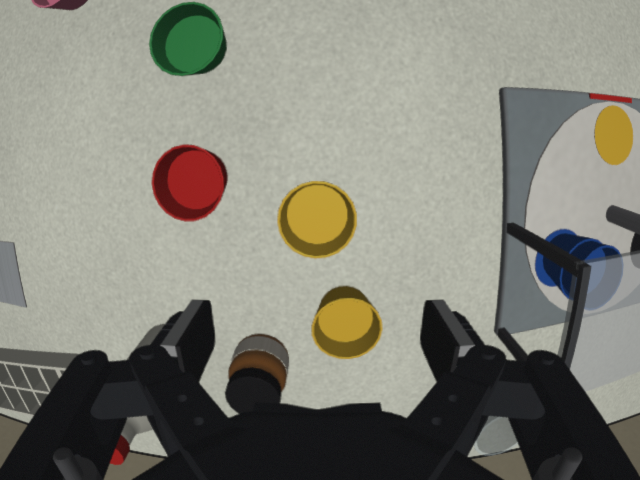

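```bash
python3 -m pendant '{"claw":[0.085,0.085,0.085,0.085,0.085,0.085,0.085,0.085,0.085,0.085],"translation":[[-0.001,-0.001,0.03],[-0.001,-0.001,0.06],[-0.001,-0.001,0.09],[-0.001,-0.001,0.115],[-0.001,-0.001,0.135],[-0.001,-0.001,0.15],[-0.001,-0.001,0.163],[-0.001,-0.001,0.17],[-0.001,-0.001,0.172],[-0.001,-0.001,0.172]],"dr":[[0,0,0],[0,0,0],[0,0,0],[0,0,0],[0,0,0],[0,0,0],[0,0,0],[0,0,0],[0,0,0],[0,0,0]]}'; python3 -m pendant '{"claw":[0.07,0.06,0.05,0.05,0.05,0.05],"translation":[[0,0,0],[0,0,0],[0,0,0],[0,0,0],[0,0,0],[0,0,0]],"dr":[[0,0,0],[0,0,0],[0,0,0],[0,0,0],[0,0,0],[0,0,0]]}'; python3 d.py .4965 .2288 .155 -174
```

```text
time_s: 34.23
tcp_pos: [0.5881, -0.0959, 0.0269]
eef_rot: [-179.9, 0.1, -179.9]
contact_force: [-0.4, 0.2, 0.6]
grip_width: 0.0847
time_s: 34.73
tcp_pos: [0.5894, -0.0963, 0.0298]
eef_rot: [-179.9, 0.3, -180.0]
contact_force: [-2.1, 0.7, 7.4]
grip_width: 0.0623
t 34.73 tcp [ 0.5894 -0.0963  0.0298] rot [-179.88    0.3  -179.96] J6 -9.3 w 0.0623 F [-2.1  0.7  7.4]
shift [ 0.092   0.3249 -0.1264] dr [-0.0023  0.0051 -0.1041] rows>= 9.0
```

```bash
python3 -m pendant '{"claw":[0.05,0.05,0.05,0.05,0.05,0.05,0.05,0.05,0.05,0.05,0.05,0.05],"translation":[[0,0,-0.005],[0,0,-0.015],[0,0,-0.03],[0,0,-0.05],[0,0,-0.075],[0.01,0,-0.1],[0.02,0.01,-0.125],[0.035,0.03,-0.145],[0.05,0.06,-0.145],[0.065,0.095,-0.145],[0.08,0.13,-0.145],[0.09,0.165,-0.145]],"dr":[[0,0,0],[0,0,0],[0,0,0],[0,0,0],[0,0,0],[0,0,-0.01],[0,0,-0.02],[0,0,-0.03],[0,0,-0.04],[0,0,-0.06],[0,0,-0.08],[0,0,-0.1]]}'; python3 d.py .4943 .2277 .175 -174
```

```text
time_s: 35.73
tcp_pos: [0.4968, 0.0698, 0.1732]
eef_rot: [-179.9, 0.2, -174.3]
contact_force: [0.3, -0.1, -1.3]
grip_width: 0.0624
t 35.73 tcp [0.4968 0.0698 0.1732] rot [-179.86    0.19 -174.27] J6 2.4 w 0.0624 F [ 0.3 -0.1 -1.3]
shift [-0.0133  0.1574 -0.0021] dr [-0.0024  0.0034 -0.0047] rows>= 4.0
```

```bash
python3 -m pendant '{"claw":[0.05,0.05,0.05,0.05,0.05,0.05,0.05,0.05,0.05,0.05,0.05,0.05],"translation":[[-0.003,0.035,0],[-0.006,0.07,0],[-0.009,0.105,0],[-0.011,0.135,0],[-0.013,0.152,0],[-0.013,0.1575,0.015],[-0.013,0.1575,0.04],[-0.013,0.1575,0.065],[-0.013,0.1575,0.09],[-0.013,0.1575,0.108],[-0.013,0.1575,0.117],[-0.013,0.1575,0.117]],"dr":[[0,0,0],[0,0,0],[0,0,0],[0,0,-0.005],[0,0,-0.005],[0,0,-0.005],[0,0,-0.005],[0,0,-0.005],[0,0,-0.005],[0,0,-0.005],[0,0,-0.005],[0,0,-0.005]]}';python3 -m pendant '{"claw":[0.05,0.05],"translation":[[0,0,0],[0,0,0]],"dr":[[0,0,0],[0,0,0]]}'; python3 snap.py wrist w15; python3 d.py .4943 .2277 .0478 -174
```

```text
time_s: 36.73
tcp_pos: [0.4941, 0.2259, 0.0529]
eef_rot: [-179.8, -0.1, -174.0]
contact_force: [-0.5, 0.6, 0.0]
grip_width: 0.0621
time_s: 36.9
tcp_pos: [0.4967, 0.2271, 0.0561]
eef_rot: [-179.9, 0.3, -174.0]
contact_force: [-0.2, 0.3, -1.6]
grip_width: 0.0627
t 36.95 tcp [0.4968 0.2271 0.0562] rot [-179.92    0.29 -173.98] J6 18.6 w 0.0625 F [ 0.1  0.6 -0.5]
shift [0.0025 0.0008 0.0084] dr [-0.0014  0.0051  0.0004] rows>= 1.0
```

View pics/w15.png

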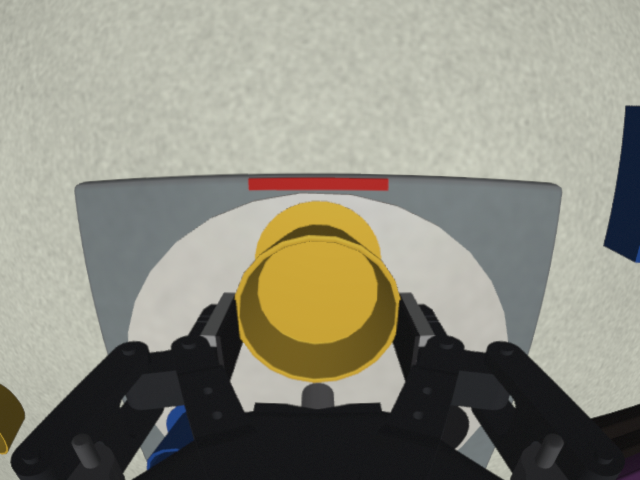

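```bash
python3 -m pendant '{"claw":[0.05,0.05,0.05,0.05,0.05,0.05,0.05,0.05,0.05,0.05],"translation":[[0.001,0,0],[0.0025,0.0005,0],[0.0025,0.0005,0.003],[0.0025,0.0005,0.005],[0.0025,0.0005,0.006],[0.0025,0.0005,0.007],[0.0025,0.0005,0.008],[0.0025,0.0005,0.009],[0.0025,0.0005,0.009],[0.0025,0.0005,0.009]],"dr":[[0,0,0],[0,0,0],[0,0,0],[0,0,0],[0,0,0],[0,0,0],[0,0,0],[0,0,0],[0,0,0],[0,0,0]]}';python3 -m pendant '{"claw":[0.05,0.05,0.05,0.05],"translation":[[0,0,0.001],[0,0,0.0015],[0,0,0.0015],[0,0,0.0015]],"dr":[[0,0,0],[0,0,0],[0,0,0],[0,0,0]]}'
```

```text
time_s: 37.78
tcp_pos: [0.4927, 0.2268, 0.0477]
eef_rot: [-179.9, 0.1, -174.0]
contact_force: [-5.9, -1.6, 16.4]
grip_width: 0.0625
time_s: 38.12
tcp_pos: [0.4927, 0.2268, 0.0476]
eef_rot: [-179.9, 0.2, -174.0]
contact_force: [-8.5, -3.4, 24.6]
grip_width: 0.0625
```

```bash
python3 -m pendant '{"claw":[0.05,0.05,0.066,0.075,0.085,0.085,0.085,0.085,0.085,0.085,0.085,0.085],"translation":[[0,0,-0.003],[0,0,-0.004],[0,0,-0.004],[0,0,-0.004],[0,0,-0.004],[0,0,-0.004],[0,0,-0.015],[0,0,-0.035],[0,0,-0.065],[0,0,-0.1],[0,0,-0.125],[0,0,-0.125]],"dr":[[0,0,0],[0,0,0],[0,0,0],[0,0,0],[0,0,0],[0,0,0],[0,0,0],[0,0,0],[0,0,0],[0,0,0],[0,0,0],[0,0,0]]}';python3 snap.py wrist w16; python3 d.py .69 -.0675 .2 180; python3 - <<'E'
import cv2
a=cv2.imread("pics/w16.png")[150:290,240:390];cv2.imwrite("pics/w16c.png",cv2.resize(a,None,fx=5,fy=5))
E
```

```text
time_s: 39.12
tcp_pos: [0.4961, 0.2286, 0.1748]
eef_rot: [179.9, 0.7, -174.0]
contact_force: [0.3, 0.4, 0.6]
grip_width: 0.085
t 39.17 tcp [0.4949 0.2281 0.1721] rot [-179.99    0.49 -173.97] J6 18.8 w 0.0851 F [ 0.6 -0.1  0. ]
shift [-0.1632 -0.3145 -0.0265] dr [0.0003 0.0086 0.1052] rows>= 9.0
```

View pics/w16c.png

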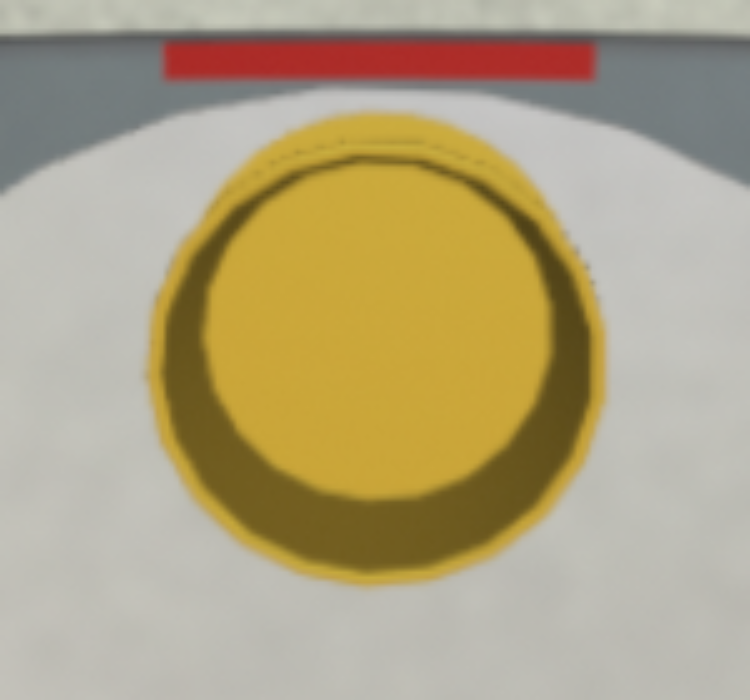

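```bash
python3 - <<'E'
from fit import *
k=lambda L:(np.array(L)+.5)/5-.5+[240,150]
print("rim",fit("w16",k([[378,142],[378,585],[150,365],[605,365]]),.064)); print("patch",fit("w16",k([[378,111],[250,157],[490,145],[205,215]]),.018))
E
python3 -m pendant '{"claw":[0.085,0.085,0.085,0.085,0.085,0.085,0.085,0.085,0.085,0.085,0.085,0.085],"translation":[[0,-0.04,-0.027],[-0.163,-0.314,-0.027],[-0.163,-0.314,-0.027],[-0.163,-0.314,-0.027],[-0.163,-0.314,-0.027],[-0.163,-0.314,-0.027],[-0.163,-0.314,-0.027],[-0.163,-0.314,-0.027],[-0.163,-0.314,-0.027],[-0.163,-0.314,-0.027],[-0.163,-0.314,-0.027],[-0.163,-0.314,-0.027]],"dr":[[0,0.008,0.105],[0,0.008,0.105],[0,0.008,0.105],[0,0.008,0.105],[0,0.008,0.105],[0,0.008,0.105],[0,0.008,0.105],[0,0.008,0.105],[0,0.008,0.105],[0,0.008,0.105],[0,0.008,0.105],[0,0.008,0.105]]}'; python3 snap.py wrist w17; python3 wr.py w17 yellow;python3 d.py .69 -.069 .0265 180
```

```text
rim (array([0.49  , 0.2261]), array([0.49  , 0.2261, 0.0322]))
patch (array([0.492 , 0.2265]), array([0.4909, 0.2261, 0.032 ]))
time_s: 40.17
tcp_pos: [0.6868, -0.0679, 0.1948]
eef_rot: [-179.9, -0.5, 180.0]
contact_force: [0.0, -1.1, 0.0]
grip_width: 0.0853
yellow [316. 224.] enclosing 0.6884 -0.069 r 0.0326 far-arc [ 0.6869 -0.0689] 0.48
yellow [611.  37.] enclosing 0.4874 0.2228 r 0.0567 far-arc [0.4799 0.2385] 3.3
t 40.22 tcp [ 0.6867 -0.0671  0.1956] rot [-179.88   -0.49 -179.94] J6 -5.6 w 0.0847 F [-0.5 -0.1 -0.6]
shift [-0.0047 -0.0015  0.1691] dr [-0.0021 -0.0085  0.001 ] rows>= 5.0
```

View pics/w17.png

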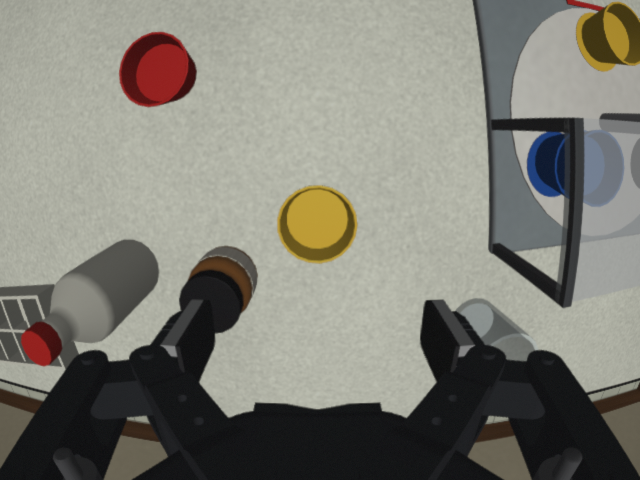

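```bash
python3 - <<'E'
from fit import *
print(plane("wrist",[[235,247],[257,272],[192,270]],0.0,load("w17")).round(3), plane("wrist",[[211,300]],.075,load("w17")).round(3),plane("wrist",[[478,300],[462,318]],.0,load("w17")).round(3))
E
python3 -m pendant '{"claw":[0.085,0.085,0.085,0.085,0.085,0.085],"translation":[[-0.003,-0.002,0],[-0.003,-0.002,0],[-0.003,-0.002,0],[-0.003,-0.002,0],[-0.003,-0.002,0],[-0.003,-0.002,0]],"dr":[[0,-0.008,0.436],[0,-0.008,0.436],[0,-0.008,0.436],[0,-0.008,0.436],[0,-0.008,0.436],[0,-0.008,0.436]]}';python3 d.py .69 -.07 .0275 155
```

```text
[[ 0.722 -0.148  0.   ]
 [ 0.747 -0.128  0.   ]
 [ 0.746 -0.195  0.   ]] [[ 0.743 -0.154  0.075]] [[0.781 0.104 0.   ]
 [0.802 0.088 0.   ]]
time_s: 40.72
tcp_pos: [0.6902, -0.0684, 0.1974]
eef_rot: [-179.8, 0.2, 155.3]
contact_force: [0.3, 0.2, 0.3]
grip_width: 0.0847
t 40.72 tcp [ 0.6902 -0.0684  0.1974] rot [-179.83    0.21  155.25] J6 19.2 w 0.0847 F [0.3 0.2 0.3]
shift [ 1.000e-04 -1.000e-03  1.699e-01] dr [-0.003   0.0036  0.0044] rows>= 5.0
```

```bash
python3 -m pendant '{"claw":[0.085,0.085,0.085,0.085,0.085,0.085,0.085,0.085,0.085,0.085],"translation":[[0,-0.001,0.03],[0,-0.001,0.06],[0,-0.001,0.09],[0,-0.001,0.115],[0,-0.001,0.135],[0,-0.001,0.15],[0,-0.001,0.162],[0,-0.001,0.168],[0,-0.001,0.169],[0,-0.001,0.169]],"dr":[[0,0,0],[0,0,0],[0,0,0],[0,0,0],[0,0,0],[0,0,0],[0,0,0],[0,0,0],[0,0,0],[0,0,0]]}'; python3 -m pendant '{"claw":[0.07,0.06,0.05,0.05,0.05,0.05],"translation":[[0,0,0],[0,0,0],[0,0,0],[0,0,0],[0,0,0],[0,0,0]],"dr":[[0,0,0],[0,0,0],[0,0,0],[0,0,0],[0,0,0],[0,0,0]]}'; python3 d.py .4926 .2268 .185 -174
```

```text
time_s: 41.55
tcp_pos: [0.6908, -0.0714, 0.0283]
eef_rot: [-179.8, 0.2, 155.1]
contact_force: [0.4, 0.8, 0.6]
grip_width: 0.0853
time_s: 42.05
tcp_pos: [0.6924, -0.0719, 0.0305]
eef_rot: [-179.9, 0.5, 155.0]
contact_force: [-0.1, -0.5, 6.4]
grip_width: 0.0612
t 42.05 tcp [ 0.6924 -0.0719  0.0305] rot [-179.9     0.47  155.03] J6 19.1 w 0.0612 F [-0.1 -0.5  6.4]
shift [ 0.306   0.1862 -0.1573] dr [-0.0038  0.0075 -0.5405] rows>= 10.0
```

```bash
python3 -m pendant '{"claw":[0.05,0.05,0.05,0.05,0.05,0.05,0.05,0.05,0.05,0.05,0.05,0.05],"translation":[[0,0,-0.005],[0,0,-0.015],[0,0,-0.03],[0,0,-0.055],[0,0,-0.08],[0.005,0,-0.11],[0.02,0,-0.135],[0.045,0,-0.15],[0.08,0.002,-0.155],[0.115,0.004,-0.155],[0.15,0.007,-0.155],[0.185,0.01,-0.155]],"dr":[[0,0,0],[0,0,0],[0,0,0],[0,0,0],[0,0,-0.02],[0,0,-0.05],[0,0,-0.1],[0,0,-0.16],[0,0,-0.22],[0,0,-0.28],[0,0,-0.34],[0,0,-0.4]]}'; python3 d.py .4926 .2268 .185 -174
```

```text
time_s: 43.05
tcp_pos: [0.5251, 0.0167, 0.183]
eef_rot: [-179.8, 0.2, 178.1]
contact_force: [0.9, 0.4, -0.2]
grip_width: 0.061
t 43.05 tcp [0.5251 0.0167 0.183 ] rot [-1.7976e+02  1.6000e-01  1.7809e+02] J6 3.9 w 0.061 F [ 0.9  0.4 -0.2]
shift [ 0.0395  0.2089 -0.003 ] dr [-0.0043  0.0024 -0.138 ] rows>= 6.0
```

```bash
python3 -m pendant '{"claw":[0.05,0.05,0.05,0.05,0.05,0.05,0.05,0.05,0.05,0.05,0.05,0.05],"translation":[[0.006,0.035,0],[0.013,0.07,0],[0.02,0.105,0],[0.027,0.14,0],[0.033,0.172,0],[0.038,0.196,0],[0.0395,0.209,0],[0.0395,0.209,0.02],[0.0395,0.209,0.045],[0.0395,0.209,0.065],[0.0395,0.209,0.077],[0.0395,0.209,0.078]],"dr":[[0,0,-0.02],[0,0,-0.04],[0,0,-0.07],[0,0,-0.1],[0,0,-0.13],[0,0,-0.138],[0,0,-0.138],[0,0,-0.138],[0,0,-0.138],[0,0,-0.138],[0,0,-0.138],[0,0,-0.138]]}'; python3 -m pendant '{"claw":[0.05,0.05],"translation":[[0,0,0],[0,0,0]],"dr":[[0,0,0],[0,0,0]]}';python3 snap.py wrist w18;  python3 d.py .4926 .2268 .0725 -174
```

```text
time_s: 44.05
tcp_pos: [0.493, 0.2245, 0.1005]
eef_rot: [-179.6, -0.2, -174.2]
contact_force: [0.2, -0.4, -0.2]
grip_width: 0.0616
time_s: 44.22
tcp_pos: [0.4958, 0.2259, 0.1043]
eef_rot: [-179.8, 0.2, -174.2]
contact_force: [-0.5, 0.1, -1.0]
grip_width: 0.0613
t 44.27 tcp [0.496  0.2262 0.1046] rot [-179.78    0.21 -174.18] J6 18.8 w 0.0611 F [ 0.7 -0.4  0.9]
shift [0.0035 0.0011 0.0321] dr [-0.0039  0.0037 -0.0031] rows>= 1.0
```

View pics/w18.png

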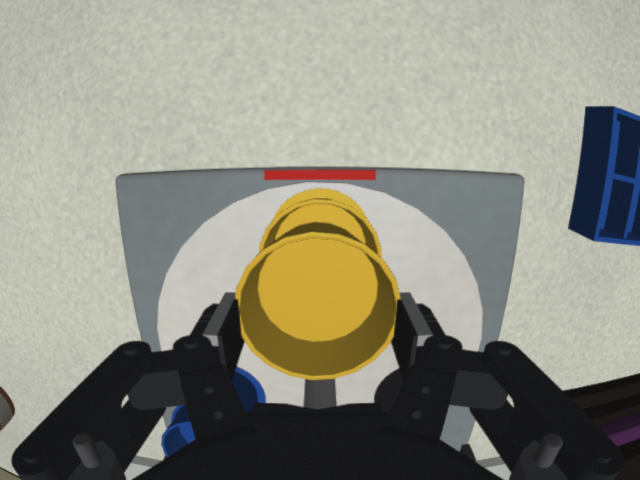

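```bash
python3 -m pendant '{"claw":[0.05,0.05,0.05,0.05,0.05,0.05,0.05,0.05,0.05,0.05],"translation":[[0.0015,0.0005,0.003],[0.003,0.0005,0.006],[0.003,0.0005,0.011],[0.003,0.0005,0.016],[0.003,0.0005,0.02],[0.003,0.0005,0.024],[0.003,0.0005,0.027],[0.003,0.0005,0.028],[0.003,0.0005,0.028],[0.003,0.0005,0.028]],"dr":[[0,0,0],[0,0,0],[0,0,0],[0,0,0],[0,0,0],[0,0,0],[0,0,0],[0,0,0],[0,0,0],[0,0,0]]}'
```

```text
time_s: 45.1
tcp_pos: [0.4919, 0.2261, 0.0751]
eef_rot: [-179.7, 0.1, -174.1]
contact_force: [-0.1, 0.3, -0.9]
grip_width: 0.0612
```

```bash
python3 -m pendant '{"claw":[0.05,0.05,0.05,0.05,0.05,0.05],"translation":[[0,0,0.001],[0,0,0.002],[0,0,0.003],[0,0,0.004],[0,0,0.004],[0,0,0.004]],"dr":[[0,0,0],[0,0,0],[0,0,0],[0,0,0],[0,0,0],[0,0,0]]}'
```

```text
time_s: 45.6
tcp_pos: [0.4923, 0.2263, 0.0725]
eef_rot: [-179.8, 0.2, -174.1]
contact_force: [-1.2, -0.4, 7.1]
grip_width: 0.0611
```

Contact came at 0.0725, which is the level predicted for a full nest. Releasing.

```bash
python3 -m pendant '{"claw":[0.05,0.05,0.05,0.066,0.075,0.085,0.085,0.085,0.085,0.085,0.085,0.085],"translation":[[0,0,0.001],[0,0,0.001],[0,0,-0.001],[0,0,-0.001],[0,0,-0.001],[0,0,-0.001],[0,0,-0.001],[0,0,-0.015],[0,0,-0.035],[0,0,-0.07],[0,0,-0.11],[0,0,-0.14]],"dr":[[0,0,0],[0,0,0],[0,0,0],[0,0,0],[0,0,0],[0,0,0],[0,0,0],[0,0,0],[0,0,0],[0,0,0],[0,0,0],[0,0,0]]}';python3 snap.py wrist w19; python3 snap.py side d19;python3 d.py .579 .2355 .251 67; python3 - <<'E'
import cv2,numpy as np
a=cv2.imread("pics/d19.png")[220:340,200:340];b=cv2.imread("pics/w19.png")[150:330,200:400]
cv2.imwrite("pics/c19.png",np.hstack([cv2.resize(a,None,fx=3,fy=3),cv2.resize(b,None,fx=1.8,fy=2)]))
E
```

```text
time_s: 46.6
tcp_pos: [0.492, 0.2269, 0.2136]
eef_rot: [-179.8, 0.1, -174.1]
contact_force: [1.5, -0.3, 0.3]
grip_width: 0.085
t 46.7 tcp [0.495  0.2283 0.2173] rot [-179.96    0.71 -174.14] J6 19.1 w 0.0856 F [ 1.2 -0.1  0.1]
shift [-0.0847 -0.0014 -0.0326] dr [0.0124 0.0084 2.0744] rows>= 3.0
```

View pics/c19.png

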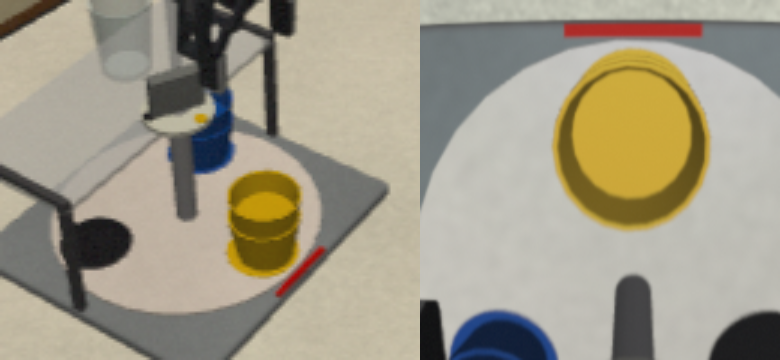

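```bash
python3 -m pendant '{"claw":[0.085,0.085,0.085,0.085,0.085,0.085,0.085,0.085,0.085,0.085,0.085],"translation":[[-0.01,0,-0.036],[-0.04,-0.001,-0.036],[-0.085,-0.001,-0.036],[-0.085,-0.001,-0.036],[-0.085,-0.001,-0.036],[-0.085,-0.001,-0.036],[-0.085,-0.001,-0.036],[-0.085,-0.001,-0.036],[-0.085,-0.001,-0.036],[-0.085,-0.001,-0.036],[-0.085,-0.001,-0.036]],"dr":[[0,0,-1.053],[0,0,-1.053],[0,0,-1.053],[0,0,-1.053],[0,0,-1.053],[0,0,-1.053],[0,0,-1.053],[0,0,-1.053],[0,0,-1.053],[0,0,-1.053],[0,0,-1.053]]}';python3 snap.py wrist w20; python3 d.py .579 .2355 .151 -113.8
```

```text
time_s: 47.62
tcp_pos: [0.576, 0.2345, 0.2463]
eef_rot: [-179.9, -0.3, -113.9]
contact_force: [0.2, -0.7, 0.2]
grip_width: 0.0849
t 47.67 tcp [0.5761 0.2345 0.2465] rot [-179.85   -0.24 -113.89] J6 -43.8 w 0.085 F [-0.6 -0.4  0.2]
shift [-0.0025 -0.002   0.0955] dr [-0.0026 -0.0042 -0.0016] rows>= 3.0
```

View pics/w20.png

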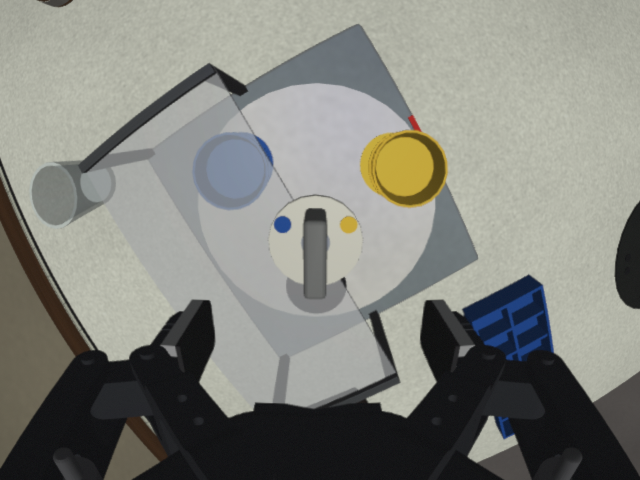

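```bash
python3 -m pendant '{"claw":[0.085,0.085,0.085,0.085,0.085,0.085,0.02,0.005,0.005,0.005,0.005,0.005],"translation":[[-0.003,-0.002,0.02],[-0.003,-0.002,0.045],[-0.003,-0.002,0.07],[-0.003,-0.002,0.085],[-0.003,-0.002,0.094],[-0.003,-0.002,0.095],[-0.003,-0.002,0.095],[-0.003,-0.002,0.095],[-0.003,-0.002,0.095],[-0.003,-0.002,0.095],[-0.003,-0.002,0.095],[-0.003,-0.002,0.095]],"dr":[[0,0,0],[0,0,0],[0,0,0],[0,0,0],[0,0,0],[0,0,0],[0,0,0],[0,0,0],[0,0,0],[0,0,0],[0,0,0],[0,0,0]]}'
python3 -m pendant '{"claw":[0.005,0.005,0.005,0.005,0.005,0.005,0.005,0.005,0.005,0.005,0.005,0.005],"translation":[[0,0,0],[0,0,0],[0,0,0],[0,0,0],[0,0,0],[0,0,0],[0,0,0],[0,0,0],[0,0,0],[0,0,0],[0,0,0],[0,0,0]],"dr":[[0,0,-0.01],[0,0,-0.03],[0,0,-0.07],[0,0,-0.12],[0,0,-0.17],[0,0,-0.22],[0,0,-0.27],[0,0,-0.32],[0,0,-0.37],[0,0,-0.42],[0,0,-0.47],[0,0,-0.52]]}'
```

```text
time_s: 48.67
tcp_pos: [0.579, 0.2367, 0.1534]
eef_rot: [-179.9, -0.1, -113.8]
contact_force: [0.5, -4.7, -10.7]
grip_width: 0.013
time_s: 49.67
tcp_pos: [0.5784, 0.2368, 0.1533]
eef_rot: [-180.0, -0.2, -83.8]
contact_force: [-5.2, 1.4, 5.9]
grip_width: 0.0132
```

```bash
python3 -m pendant '{"claw":[0.005,0.005,0.005,0.005,0.005,0.005,0.005,0.005,0.005,0.005,0.005,0.005],"translation":[[0,0,0],[0,0,0],[0,0,0],[0,0,0],[0,0,0],[0,0,0],[0,0,0],[0,0,0],[0,0,0],[0,0,0],[0,0,0],[0,0,0]],"dr":[[0,0,-0.05],[0,0,-0.1],[0,0,-0.15],[0,0,-0.2],[0,0,-0.25],[0,0,-0.3],[0,0,-0.35],[0,0,-0.4],[0,0,-0.45],[0,0,-0.5],[0,0,-0.55],[0,0,-0.6]]}'
python3 -m pendant '{"claw":[0.005,0.005,0.005,0.005,0.005,0.005,0.005,0.005,0.005,0.005,0.005,0.005],"translation":[[0,0,0],[0,0,0],[0,0,0],[0,0,0],[0,0,0],[0,0,0],[0,0,0],[0,0,0],[0,0,0],[0,0,0],[0,0,0],[0,0,0]],"dr":[[0,0,-0.05],[0,0,-0.1],[0,0,-0.15],[0,0,-0.2],[0,0,-0.25],[0,0,-0.3],[0,0,-0.35],[0,0,-0.4],[0,0,-0.44],[0,0,-0.47],[0,0,-0.49],[0,0,-0.5]]}'; python3 d.py .579 .2355 .15 6.2
```

```text
time_s: 50.67
tcp_pos: [0.5778, 0.2365, 0.1533]
eef_rot: [179.8, -0.1, -49.4]
contact_force: [-7.1, 0.6, 7.3]
grip_width: 0.0131
time_s: 51.67
tcp_pos: [0.5775, 0.2361, 0.1533]
eef_rot: [179.8, -0.0, -20.9]
contact_force: [-8.2, -1.4, 8.2]
grip_width: 0.0129
t 51.67 tcp [0.5775 0.2361 0.1533] rot [ 1.7976e+02 -1.0000e-02 -2.0890e+01] J6 -136.8 w 0.0129 F [-8.2 -1.4  8.2]
shift [ 0.0016 -0.      0.0033] dr [ 0.0042  0.0008 -0.4728] rows>= 1.0
```

```bash
python3 -m pendant '{"claw":[0.005,0.005,0.005,0.005,0.005,0.005,0.005,0.005,0.005,0.005,0.005,0.005],"translation":[[0,0,0],[0,0,0],[0,0,0],[0,0,0],[0,0,0],[0,0,0],[0,0,0],[0,0,0],[0,0,0],[0,0,0],[0,0,0],[0,0,0]],"dr":[[0,0,-0.01],[0,0,-0.03],[0,0,-0.07],[0,0,-0.12],[0,0,-0.17],[0,0,-0.22],[0,0,-0.27],[0,0,-0.32],[0,0,-0.37],[0,0,-0.42],[0,0,-0.45],[0,0,-0.46]]}'
python3 -m pendant '{"claw":[0.005,0.03,0.085,0.085,0.085,0.085,0.085,0.085,0.085,0.085,0.085],"translation":[[0,0,0],[0,0,0],[0,0,0],[0,0,0],[0,0,-0.02],[0,0,-0.04],[0,0,-0.06],[0,0,-0.08],[0,0,-0.1],[0,0,-0.12],[0,0,-0.12]],"dr":[[0,0,0],[0,0,0],[0,0,0],[0,0,0],[0,0,0],[0,0,0],[0,0,0],[0,0,0],[0,0,0],[0,0,0],[0,0,0]]}'
python3 snap.py wrist w21; python3 snap.py scene s21; python3 snap.py side d21; python3 d.py .579 .2355 .251 6
```

```text
time_s: 52.67
tcp_pos: [0.5774, 0.2355, 0.1533]
eef_rot: [179.7, 0.1, 5.5]
contact_force: [-9.0, -2.9, 8.7]
grip_width: 0.0134
time_s: 53.58
tcp_pos: [0.5814, 0.2374, 0.2771]
eef_rot: [179.9, -0.6, 5.4]
contact_force: [0.1, -0.0, 0.5]
grip_width: 0.0846
t 53.73 tcp [0.5794 0.2366 0.2715] rot [ 1.7972e+02 -6.0000e-02  5.3700e+00] J6 -163.0 w 0.0851 F [-0.5 -1.  -0.8]
shift [-0.0005  0.0009  0.0205] dr [ 0.0048 -0.0011 -0.011 ] rows>= 1.0
```

View pics/w21.png

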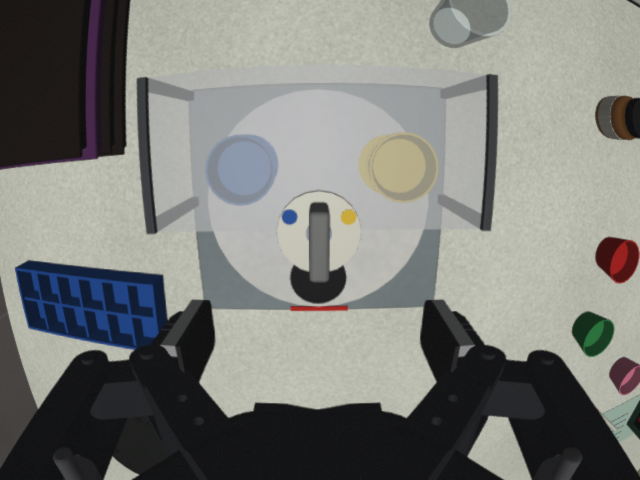

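View pics/s21.png

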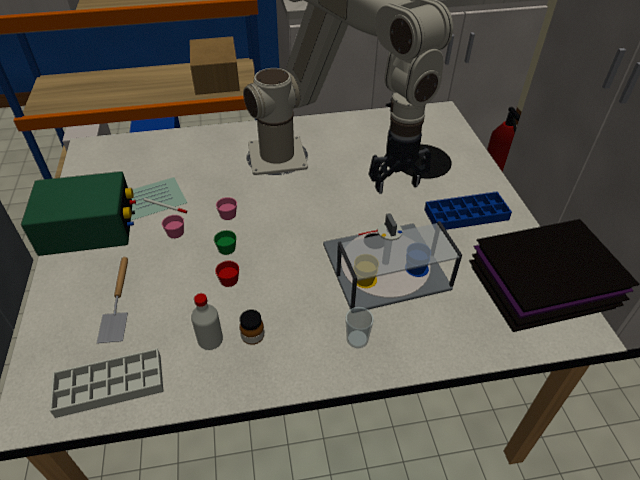

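View pics/d21.png

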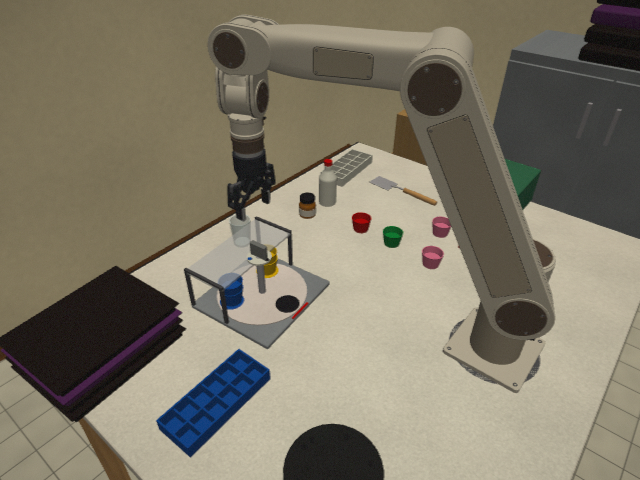

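```bash
python3 - <<'E'
import cv2,numpy as np
w=cv2.imread("pics/w21.png");d=cv2.imread("pics/d21.png")
a=cv2.resize(w[120:220,195:295],(390,390));b=cv2.resize(w[120:220,350:450],(390,390))
a,b=[cv2.convertScaleAbs(x,alpha=2.2,beta=-180) for x in (a,b)]
cv2.imwrite("pics/c21.png",np.hstack([a,b])); cv2.imwrite("pics/c21d.png",cv2.resize(d[235:320,205:325],None,fx=6,fy=6))
E
```

```text
(no output)
```

View pics/c21.png

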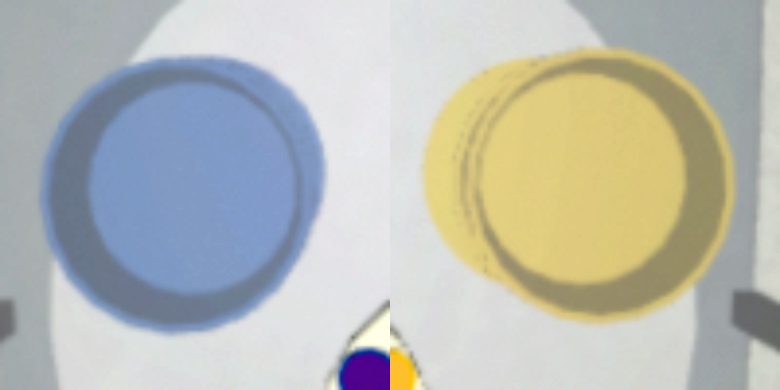

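View pics/c21d.png

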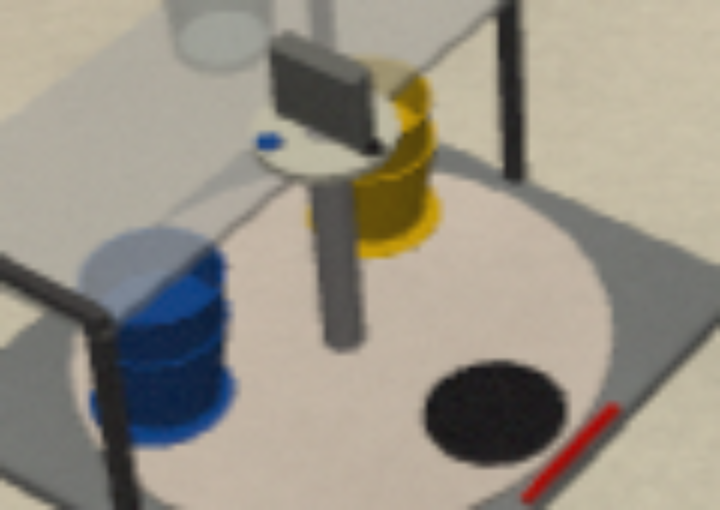

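```bash
python3 - <<'E'
from fit import *
k=lambda L,x0:(np.array(L)+.5)/3.9-.5+[x0,120]
A=lambda s:s
print("blue rim",fit("w21",k([[40,190],[308,190],[175,58],[178,333]],195),.088))
print("blue patch",fit("w21",k([[325,175],[312,115],[285,88],[315,230]],195),.018))
print("yel rim",fit("w21",k([[733-390,185],[461-390,185],[597-390,48],[597-390,323]],350),.088))
print("yel patch",fit("w21",k([[424-390,175],[440-390,118],[445-390,235],[475-390,75],[480-390,273]],350),.018))
print("black",fit("w21",[[290,278],[347,279],[318,304]],.018), plane("wrist",[[319,309]],.01,load("w21")))
o=get_obs();print(o["tcp_pos"],o["contact_force"])
E
```

```text
blue rim (array([0.6165, 0.3111]), array([0.6166, 0.3111, 0.0322]))
blue patch (array([0.615 , 0.3145]), array([0.6149, 0.3148, 0.0333]))
yel rim (array([0.6332, 0.1625]), array([0.6332, 0.1625, 0.0327]))
yel patch (array([0.6306, 0.1625]), array([0.6308, 0.1617, 0.0337]))
black (array([0.4907, 0.2259]), array([0.491 , 0.226 , 0.0333])) [[0.44715296 0.22113206 0.01      ]]
[0.57939517 0.23657152 0.2715251 ] [-0.54780587 -0.96465114 -0.78909858]
```

Rims are within 4 mm of their stations, black is at the load point within 1–2 mm, the gripper is clear, and no blue or yellow tubs are left on the bench. Handing in.

```bash
python3 -m pendant '{"claw":[0.085,0.085,0.085,0.085,0.085,0.085],"translation":[[0,0,0],[0,0,0],[0,0,0],[0,0,0],[0,0,0],[0,0,0]],"dr":[[0,0,0],[0,0,0],[0,0,0],[0,0,0],[0,0,0],[0,0,0]]}'; python3 -c "
from workcell import *
print(finish_job())"
```

```text
time_s: 54.23
tcp_pos: [0.5792, 0.2366, 0.2721]
eef_rot: [179.7, -0.1, 5.4]
contact_force: [0.2, 0.4, 0.5]
grip_width: 0.085
the job is handed in; nothing more can be done
None
```

The four tubs on the bench, two blue and two yellow, are stacked on their own stations. The black empty station faces the loading gap. I handed the job in at 54 s of the 210 s allowed; no verdict was reported.

**Order of work:** I turned the knob to bring blue to the gap and nested both blue tubs. I then turned 120° and nested both yellow tubs, then turned another 120°.

**Last checks:**
- **Stacks:** the blue rims sit about 4 mm from their station centre and the yellow about 3 mm, against the 12 mm allowed. Both upper tubs touched down at the height expected for full nesting, and both stacks looked upright in the last pictures.
- **Carousel:** the black station is within about 2 mm of the loading point.
- **Robot and bench:** the gripper is about 90 mm above the knob and the force reading is near zero. The green tub and the other things on the bench looked unmoved.

**Readings that disagreed:**
- **First fixes:** the scene and side cameras differed by about 14 mm on the first tub positions, because the colour masks missed the far rims. I averaged those and corrected each grasp from the wrist camera.
- **Rim size:** close to the fingers, the wrist camera misread the tub rims by about 5%, so I set the placing heights by touch.

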